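# Load the slug magazine and switch the feeder on

## Robot

A 6-joint arm with a two-finger parallel gripper is mounted at the origin on the work surface. World frame = base frame: x ahead of the robot, y to its left, z up, the work surface at z = 0. Lengths are in m, angles in rad, forces in N, time in s.
With the tool pointing down it reaches from about 0.425 to 0.95 m from the base axis. Payload 3.5 kg.
Tool frame: the origin (TCP) lies on the centre line of the jaws, within the pads' length; the fingertips stand 17 mm ahead of it and the grasp point (between the pads) lies 2 mm behind it; z points along the fingers, y is the line along which they close (so a half turn about z gives the same grasp; the last joint's range is limited). The gripper opens to 85 mm and grips with 20 to 120 N. Pads are 22 mm wide; open, the fingers measure 114 mm over their backs; the gripper's body (76 mm by 85 mm) begins 54 mm behind the grasp point. The pads swing forward as they close: fully open they stand 13 mm farther back than shut.
Start: joints at [0.963, 0.286, 1.577, -0, 1.279, -0.15], TCP at [0.298, 0.605, 0.248] pointing down, gripper open.
Joint ranges: [-2.77, 2.77], [-0.9, 2.22], [0.21, 2.48], [-1.53, 4.67], [0.24, 2.81], [-2.84, 2.84]. Speed limits (rad/s): [2.79, 2.79, 3.14, 3.14, 3.14, 3.14].

## Interface

Orientations are given as a unit quaternion [x, y, z, w].
In Python, from plant import ctrl gives the robot as it stands. The module is installed in compiled form; this text tells all that it offers.
- The arm moves only by the tool drive_tool, never from a script. Its argument "moves" is a list of rows, each a list of 3 entries, a list of its own where there are three numbers: the turn, a rotation vector about the tool's x, y, z in rad, then the shift along the tool's x, y, z in m, then the finger opening in m, from 0 to 0.0854. A call has 1 to 5 rows; each row shifts and turns the commanded pose from where the row before left it, along the tool's axes as they then stand; what a row does not reach is not made up. A row lasts 1/8 s, in which the tool goes at most 62.5 mm and 10.7 degrees, less where a joint would pass 70% of its speed; a pose out of reach is approached as far as the arm can. A call with a gripper value outside its range is refused whole. The fingers move at their own pace and stop on an object; "grip_force" is the grip in N (left out, the last holds). Time passes only in rows, so rows that do not move let the fingers close. It gives the time, the measured TCP pose, the force, the opening and the grip force at its end, in the units of the state.
- ctrl.get_state(): the state, without advancing time (a new reading comes with each control period).
- ctrl.read_camera(name): name is "scene" or "top"; returns a dict with "image" (480x640x3 uint8, red, green, blue), "fx", "fy", "cx", "cy" (pixels), "dist" ([k1, k2, p1, p2, k3] as OpenCV has them; the pictures are not rectified), "R" (3x3) and "t" (3): a world point X has camera coordinates R X + t. Camera axes: x right, y down, z forward; pixel columns grow to the right and rows downward; lengths in m; the calibration is good to about 2 mm. A picture is of the moment at which its call begins. There is no depth.
- ctrl.sign_off(): hands the job in; it is judged then, once.
The state is a dict: "time": time; "qpos": joint angles; "dq": joint speeds; "joint_efforts": joint torques, N m; "eef_pos": TCP position; "tcp_rot": TCP orientation; "contact_force": force on the tool from outside, world axes, zero at the start; "wrist_torque": the same for the moment, N m; "opening": opening from 0.0 (shut) to 1.0 (fully open); "finger_force": force on a finger pad.
Only numpy, scipy, OpenCV 4.12 (cv2) and the standard library are available. Lean on these libraries where they do the work, as an engineer would, in place of code of your own. Each camera call takes 0.05 s, during which the arm holds its last target. There are 200 camera calls.

## Task

Load the two thin aluminium slugs end to end into the leaning tube magazine and push the stack down until it is fully home against its firm stop. Then take the key out of its holder, put it fully into the key switch on the console, turn it clockwise all the way to on and leave it there. Leave the thicker slug and the other things on the bench where they are.

Things in the scene. Friction and masses are not known exactly. Their poses are not given: they have to be found in the camera images.
- tube: Fixed plain steel magazine tube, outside diameter 53 mm, bore 43 mm, square rim without funnel. It leans 30 degrees from vertical, mouth towards the robot's side. Origin: centre of the mouth, 190 mm above the table; z points out of the mouth along the axis (slugs go in along -z), y is horizontal across the tube. With both slugs home the upper one's end stands 2 mm proud of the rim.
- stop (a point): Point on the tube's axis 148 mm below the mouth: top of the follower at its firm stop. The follower, a braked black disc in the bore, carries the stack. It starts 20 to 45 mm above this point (hidden, not reported), does not go home under the slugs' weight alone (a slug dropping on it may shift it some mm) and slides down under a slow push of about 7 to 15 N.
- magazine: Fixed foot of the magazine: foot plate 170 x 110 x 12 mm; origin under its centre at table height. In its frame the tube's mouth is at x -60 mm, y 0, z 190 mm, leaning to -x. A low outlet chute sticks out on its far side (+x).
- slug_a_center (a point): Centre of one thin slug: solid aluminium cylinder, diameter 40 mm, length 75 mm, ends chamfered 3 mm, about 0.25 kg, standing upright on the table at the start; z along its axis. The two thin slugs are identical and may go in in either order, either end first.
- slug_b_center (a point): Centre of the other thin slug, the same as slug_a.
- key: Steel key, 72 mm long, standing upright in its holder at the start. Origin: the lower end of its blade, z up along the key. Blade 28 mm wide (x), 6 mm thick (y), 30 mm long (z 0 to 30 mm); above it the bow to hold, a plate 46 mm wide (x), 12 mm thick (y), from z 30 to 72 mm, whose underside is the shoulder. About 0.12 kg. Either way round fits.
- holder: Fixed black key holder block, 70 (x) x 50 (y) x 36 mm high, origin under its centre, with a slot 31 (x) x 8.5 mm (y), 32 mm deep, in its top, in which the key stands; it comes out straight up.
- slot (a point): Centre of the mouth of the key slot in the top of the turning boss of the key switch (boss 50 x 50 x 36 mm, on the console's top; mouth 94 mm above the table). z up, x along the slot: the slot is 31 mm long (x), 8.5 mm wide (y) and 32 mm deep; fully in, the key's shoulder rests on the boss. Turns with the boss.
- key_switch (a joint): Angle of the boss: 0 off (as at the start), grows clockwise seen from above to the stop at 1.4 rad, on; stays where it is left; a friction of about 0.08 N m; the key has up to about 0.15 rad of play in the slot.
- console: Fixed console box, 140 x 150 x 55 mm, origin under its centre; the key switch stands in the middle of its top.
- thick_slug: Thicker aluminium slug, diameter 52 mm, 75 mm long, upright; origin under its centre. It does not fit: leave it.
- coupon: Flat steel test coupon 60 x 30 x 8 mm lying among the slugs; leave it.
- wrench: Steel wrench lying on the table; leave it.
- hammer: Hammer lying on the table; leave it.
- brush: Wire brush lying on the table; leave it.
- spray_can: Spray can, diameter 64 mm, 190 mm tall, upright; leave it.
- angle_iron: Piece of angle iron 160 x 50 x 50 mm lying on the table; leave it.
Not all that is in view belongs to the job. Leave any turquoise look-alike of the part that bears slug_a_center alone.

How it is judged:
On the way, in this order (a step that is already met when the one before it is completed fails the run):
1. the first thin slug sits in the magazine tube (((x of slug_a_center in the frame of tube between -0.005 and 0.005 m and y of slug_a_center in the frame of tube between -0.005 and 0.005 m and z of slug_a_center in the frame of tube between -0.125 and -0.055 m) or (x of slug_b_center in the frame of tube between -0.005 and 0.005 m and y of slug_b_center in the frame of tube between -0.005 and 0.005 m and z of slug_b_center in the frame of tube between -0.125 and -0.055 m))), for 0.2 s.
2. both thin slugs are in the tube, end to end and pushed home to the stop ((((x of slug_a_center in the frame of tube between -0.005 and 0.005 m and y of slug_a_center in the frame of tube between -0.005 and 0.005 m and z of slug_a_center in the frame of tube between -0.125 and -0.106 m) and (x of slug_b_center in the frame of tube between -0.005 and 0.005 m and y of slug_b_center in the frame of tube between -0.005 and 0.005 m and z of slug_b_center in the frame of tube between -0.125 and -0.031 m)) or ((x of slug_b_center in the frame of tube between -0.005 and 0.005 m and y of slug_b_center in the frame of tube between -0.005 and 0.005 m and z of slug_b_center in the frame of tube between -0.125 and -0.106 m) and (x of slug_a_center in the frame of tube between -0.005 and 0.005 m and y of slug_a_center in the frame of tube between -0.005 and 0.005 m and z of slug_a_center in the frame of tube between -0.125 and -0.031 m)))), for 0.2 s.
3. the key is fully in the switch's slot, not yet turned on (z of key in the frame of slot below -0.024 m and horizontal distance between key and slot below 0.006 m and angle between the x axis of key and the x axis of slot, either way round below 0.25 rad and angle between key's own z axis and vertical below 0.2 rad and value of joint key_switch below 1 rad), for 0.05 s.
4. the key is turned to on (z of key in the frame of slot below -0.024 m and horizontal distance between key and slot below 0.006 m and angle between the x axis of key and the x axis of slot, either way round below 0.25 rad and angle between key's own z axis and vertical below 0.2 rad and value of joint key_switch above 1.2 rad), for 0.1 s.
At the end, for the whole second after the job is handed in: Thin slugs in the tube within 5 mm of its axis, centres at least 106 and 31 mm below the mouth (home: 110.5 and 35.5); key at rest in the slot, at least 24 mm deep, within 6 mm of its centre, upright within 0.2 rad; switch beyond 1.2 rad (stop 1.4) (all of step 4 and (((x of slug_a_center in the frame of tube between -0.005 and 0.005 m and y of slug_a_center in the frame of tube between -0.005 and 0.005 m and z of slug_a_center in the frame of tube between -0.125 and -0.106 m) and (x of slug_b_center in the frame of tube between -0.005 and 0.005 m and y of slug_b_center in the frame of tube between -0.005 and 0.005 m and z of slug_b_center in the frame of tube between -0.125 and -0.031 m)) or ((x of slug_b_center in the frame of tube between -0.005 and 0.005 m and y of slug_b_center in the frame of tube between -0.005 and 0.005 m and z of slug_b_center in the frame of tube between -0.125 and -0.106 m) and (x of slug_a_center in the frame of tube between -0.005 and 0.005 m and y of slug_a_center in the frame of tube between -0.005 and 0.005 m and z of slug_a_center in the frame of tube between -0.125 and -0.031 m))) and linear speed of key below 0.02 m/s); the robot touches nothing.
It fails at once if the thicker slug is moved more than 30 mm (distance of thick_slug from where it was at the start of the episode above 0.03 m).
It fails at once if another bystander is moved more than 30 mm (distance of any of coupon, wrench, hammer, brush, spray_can, angle_iron from where it was at the start of the episode above 0.03 m).
It also fails if it takes over 72 s, if anything falls off the work surface, if the arm or the gripper's body presses on something with over 40 N, if the wrist force passes 120 N, or if a joint passes its speed limit or range.

## Working session

There is one attempt and no reset: what is moved stays moved. The work goes in short steps, Python scripts to look and compute and a tool call to move; the robot and the scene stay as the last step left them, time stands still between calls to the robot, and variables do not carry over. Pictures are saved under pics/ and viewed, at most 10 in all, crops included, and the job is handed in when it is done.

Besides the shell and the picture viewer there is one more tool, called after "Emit:" by a JSON object that holds its "method" and its "body", one argument or row to a line. drive_tool: Moves the arm, as the interface text tells. Its arguments: {"type":"object","properties":{"moves":{"type":"array","items":{"type":"array"}},"grip_force":{"type":"number"}},"required":["moves"]}

```bash
mkdir -p pics
cat > h.py <<'E'
import numpy as np, cv2
from scipy.spatial.transform import Rotation as R
from plant import ctrl
def snap(n,f=None):
    c=ctrl.read_camera(n)
    if f: cv2.imwrite('pics/'+f,cv2.cvtColor(c['image'],cv2.COLOR_RGB2BGR))
    return c
def K(c): return np.array([[c['fx'],0,c['cx']],[0,c['fy'],c['cy']],[0,0,1.]])
def px(c,uv,z):
    "pixel -> world point on plane z"
    p=cv2.undistortPoints(np.array([[uv]],float),K(c),np.array(c['dist']))[0,0]
    Rm=np.array(c['R']);t=np.array(c['t']); o=-Rm.T@t; d=Rm.T@np.array([p[0],p[1],1])
    return o+d*(z-o[2])/d[2]
def proj(c,X):
    rv=cv2.Rodrigues(np.array(c['R']))[0]
    return cv2.projectPoints(np.array(X,float).reshape(-1,1,3),rv,np.array(c['t']),K(c),np.array(c['dist']))[0][:,0]
def state():
    s=ctrl.get_state(); return s
def delta(target,Rt=None):
    "shift & rotvec in tool axes from present measured pose"
    s=ctrl.get_state(); q=R.from_quat(s['tcp_rot'])
    return q.inv().apply(np.array(target)-s['eef_pos']).round(4), None if Rt is None else (q.inv()*Rt).as_rotvec().round(4)
E
python3 - <<'E'
from h import *
for n in('scene','top'):
    c=snap(n,n+'0.png'); print(n,c['fx'],-np.array(c['R']).T@c['t'],np.round(c['R'],2).tolist(),c['dist'])
s=state();print(s['time'],s['eef_pos'],s['tcp_rot'],R.from_quat(s['tcp_rot']).as_matrix().round(3))
E
```

```text
scene 582.6465777133935 [1.67100665 0.10303099 0.90347623] [[-0.09, 1.0, -0.01], [0.55, 0.04, -0.83], [-0.83, -0.08, -0.55]] [-0.08442574  0.          0.          0.          0.        ]
top 578.1094139347771 [3.01403750e-01 5.73104572e-04 1.64480331e+00] [[0.01, -1.0, 0.01], [-0.99, -0.01, -0.16], [0.16, -0.01, -0.99]] [-0.02340556  0.          0.          0.          0.        ]
0.1 [0.29796365 0.6050348  0.24700949] [ 2.26897528e-01  9.73917983e-01 -1.04474438e-03 -4.27120416e-04] [[-0.897  0.442 -0.001]
 [ 0.442  0.897 -0.002]
 [ 0.    -0.002 -1.   ]]
```

View pics/scene0.png

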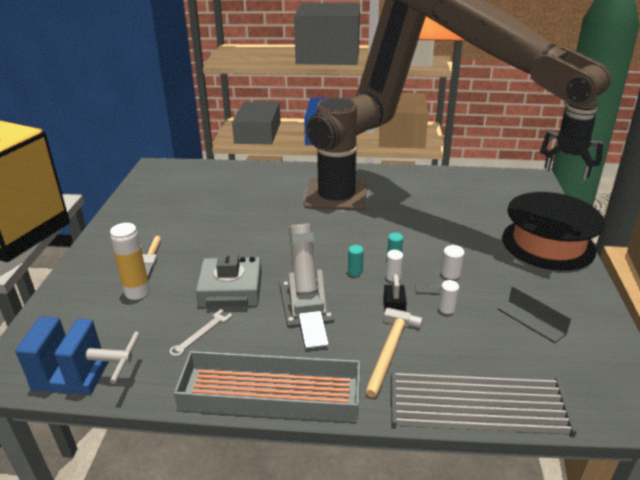

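View pics/top0.png

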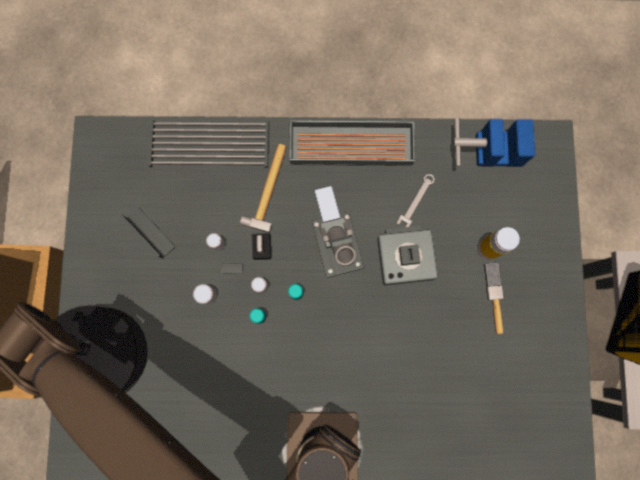

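The top view shows three white cylinders at (214,241), (203,293) and (259,285), and turquoise decoys at (296,291) and (257,315). The key holder is at (262,245), the tube mouth at about (345,255) and the switch at (410,255). The cylinder at (203,293) looks larger and is probably the thick slug, so I'll confirm that in an enlarged crop.

Run:
```python
from h import *
c=snap('top'); im=c['image']
cr=cv2.resize(im[180:330,190:450],None,fx=3,fy=3,interpolation=cv2.INTER_CUBIC)
cv2.imwrite('pics/crop1.png',cr[:,:,::-1])
# white cylinder tops
m=((im.min(2)>150)).astype(np.uint8)
n,l,st,ce=cv2.connectedComponentsWithStats(m)
for i in range(1,n):
    if 60<st[i,4]<600 and 200<ce[i][1]<320 and 190<ce[i][0]<280:
        x,y,w,h,a=st[i]; cm=ce[i]
        print(cm.round(1),(x,y,w,h),a,px(c,cm,.075).round(4),'eqdia',2*np.sqrt(a/np.pi)*(1.57)/578)
```

```text
[257.  223.6] (np.int32(241), np.int32(218), np.int32(29), np.int32(13)) 192 [0.6058 0.1824 0.075 ] eqdia 0.042469533214537544
[213. 240.] (np.int32(206), np.int32(234), np.int32(14), np.int32(13)) 146 [0.5591 0.3024 0.075 ] eqdia 0.03703422844655441
[258.1 284.2] (np.int32(251), np.int32(278), np.int32(15), np.int32(14)) 155 [0.4382 0.1752 0.075 ] eqdia 0.03815862547044639
[202.2 293.4] (np.int32(193), np.int32(285), np.int32(19), np.int32(18)) 273 [0.4123 0.3258 0.075 ] eqdia 0.05064169074903299
```

View pics/crop1.png

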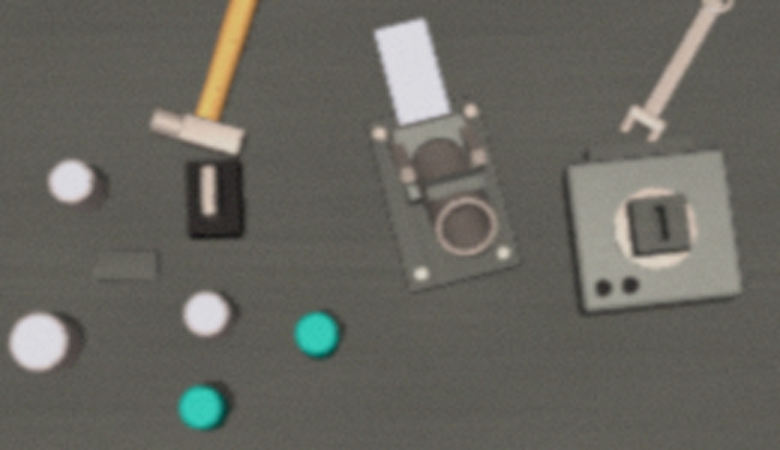

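The crop settles which is which. The thick slug is at (203,293), with a measured diameter of 51 mm. The thin slugs are at (213,240) and (258,284), at 37–38 mm. Both turquoise cylinders are decoys. Next I'll fit the tube, key, holder and switch.

```bash
cat > fit.py <<'E'
from h import *
from scipy.optimize import minimize
ims=[snap('top') for _ in range(3)]; c=ims[0]
g=np.mean([i['image'].astype(float).mean(2) for i in ims],0).astype(np.float32)
def samp(X):
    p=proj(c,X).astype(np.float32); return cv2.remap(g,p[:,:1],p[:,1:],cv2.INTER_CUBIC).ravel().astype(float)
th=np.linspace(0,2*np.pi,72,endpoint=False)
def tube(p):
    x,y,yaw=p; u=np.array([np.cos(yaw),np.sin(yaw),0]); v=np.array([-u[1],u[0],0]); a=-.5*u+np.array([0,0,.866]); w=np.cross(v,a)
    ring=lambda r:np.array([[x,y,.19]]+0*th[:,None])+r*(np.cos(th)[:,None]*v+np.sin(th)[:,None]*w)
    return -(samp(ring(.024)).mean()-.7*samp(ring(.019)).mean()-.3*samp(ring(.0295)).mean())
def rect(x,y,z,yaw,L,W,n=15):
    a,b=np.meshgrid(np.linspace(-.5,.5,n)*L,np.linspace(-.5,.5,n)*W); a=a.ravel();b=b.ravel()
    return np.c_[x+a*np.cos(yaw)-b*np.sin(yaw),y+a*np.sin(yaw)+b*np.cos(yaw),0*a+z]
def border(x,y,z,yaw,L,W,d):
    R_=rect(x,y,z,yaw,L+2*d,W+2*d); a=rect(0,0,0,0,1,1); k=(abs(a[:,0])>.49)|(abs(a[:,1])>.49); return R_[k]
def contrast(z,L,W,d): # inside mean - just-outside mean
    return lambda p: -(abs(samp(border(p[0],p[1],z,p[2],L,W,-d)).mean()-samp(border(p[0],p[1],z,p[2],L,W,d)).mean()))
def go(name,f,p0,free=(.006,.006,.12)):
    best=min((minimize(f,np.array(p0)+np.array(free)*np.random.uniform(-1,1,3),method='Nelder-Mead',options=dict(initial_simplex=None,xatol=1e-5)) for _ in range(12)),key=lambda r:r.fun)
    print(name,best.x.round(4),round(best.fun,1)); return best.x
E
python3 - <<'E'
from fit import *
P=lambda u,v,z: px(c,(190+(u+.5)/3-.5,180+(v+.5)/3-.5),z)
b=np.array([P(379,134,.014),P(471,110,.014),P(421,273,.014),P(503,253,.014)])
d=b[:2].mean(0)-b[2:].mean(0); yaw=np.arctan2(d[1],d[0]); m=b.mean(0)
e=b[0]-b[1]; print('foot',m,yaw,np.arctan2(-e[0],e[1]),'mouth pred',m[:2]-.06*np.array([np.cos(yaw),np.sin(yaw)]), b.round(3).tolist())
print('mouth px',P(466,225,.19))
mp=P(466,225,.19)
go('tube',tube,[mp[0],mp[1],yaw]); go('tubefix',lambda p:tube([p[0],p[1],yaw]),[mp[0],mp[1],yaw])
con=P(655,231,.055)
go('console',contrast(.055,.14,.15,.004),[con[0],con[1],0.05])
bo=P(660,224,.094); go('boss',contrast(.094,.05,.05,.004),[bo[0],bo[1],0.05])
sl=P(662,222,.094); print(sl); go('slot',lambda p:-(samp(border(p[0],p[1],.094,p[2],.031,.0085,.004)).mean()-samp(rect(p[0],p[1],.094,p[2],.027,.004)).mean()),[sl[0],sl[1],0.05],(.003,.003,.1))
k=P(208,190,.078); print(k); go('key',lambda p:-(samp(rect(p[0],p[1],.078,p[2],.042,.008)).mean()-samp(border(p[0],p[1],.078,p[2],.046,.012,.0045)).mean()),[k[0],k[1],0],(.003,.003,.1))
ho=P(215,200,.036); go('holder',contrast(.036,.07,.05,.004),[ho[0],ho[1],0.0])
cp=P(126,265,.008);print('coupon',cp, 'turq',P(317,334,.075),P(202,408,.075),'hammer',P(240,140,.02),P(155,120,.02))
E
```

```text
foot [ 0.56106239 -0.04159572  0.014     ] 0.25676932415531695 0.26745735839462187 mouth pred [ 0.50302947 -0.05683314] [[0.617, 0.02, 0.014], [0.641, -0.068, 0.014], [0.483, -0.021, 0.014], [0.503, -0.098, 0.014]]
mouth px [ 0.50489191 -0.05624387  0.19      ]
tube [ 0.5038 -0.0562  0.2762] -46.4
tubefix [ 0.5038 -0.0562  0.2242] -46.3
console [ 0.5225 -0.237   0.11  ] -48.0
boss [ 0.518  -0.2325  0.0979] -83.3
[ 0.52229227 -0.23741296  0.094     ]
slot [ 0.5299 -0.2369  0.1099] -53.8
[0.5511707  0.17529355 0.078     ]
key [0.55   0.1754 0.0639] -124.9
holder [ 0.5621  0.1731 -0.0952] -34.0
coupon [0.48977632 0.25897347 0.008     ] turq [0.42057287 0.0738976  0.075     ] [0.35352226 0.17608175 0.075     ] hammer [0.60886426 0.15252364 0.02      ] [0.62767257 0.23401156 0.02      ]
```

Emit:
{"method": "drive_tool", "body": {
  "moves": [
    [[0, 0, 0.171], [0, 0, 0], 0.07],
    [[0, 0, 0.171], [0, 0, 0], 0.07],
    [[0, 0, 0.171], [0, 0, 0], 0.07],
    [[0, 0, 0.171], [0, 0, 0], 0.07],
    [[0, 0, 0.17], [0, 0, 0], 0.07]
  ],
  "grip_force": 40
}}

```text
time: 0.92
eef_pos: [0.2983, 0.6054, 0.2482]
tcp_rot: [0.612, 0.791, -0.0, 0.0]
contact_force: [0.4, -0.2, 0.4]
opening: 0.825
finger_force: 0.0
```

Emit:
{"method": "drive_tool", "body": {
  "moves": [
    [[0, 0, 0], [-0.045, 0.0216, 0.011], 0.07],
    [[0, 0, 0], [-0.045, 0.0216, 0.011], 0.07],
    [[0, 0, 0], [-0.045, 0.0216, 0.011], 0.07],
    [[0, 0, 0], [-0.045, 0.0216, 0.011], 0.07],
    [[0, 0, 0], [-0.045, 0.0216, 0.011], 0.07]
  ]
}}

```text
time: 1.55
eef_pos: [0.4612, 0.4144, 0.1931]
tcp_rot: [0.61, 0.793, 0.0, 0.0]
contact_force: [0.9, 0.4, 0.3]
opening: 0.815
finger_force: 0.0
```

Emit:
{"method": "drive_tool", "body": {
  "moves": [
    [[0, 0, 0], [-0.045, 0.0216, 0.011], 0.07],
    [[0, 0, 0], [-0.045, 0.0216, 0.011], 0.07],
    [[0, 0, 0], [-0.045, 0.0216, 0.011], 0.07],
    [[0, 0, 0], [0, 0, 0], 0.07]
  ]
}}

```text
time: 2.05
eef_pos: [0.559, 0.2989, 0.1591]
tcp_rot: [0.612, 0.791, -0.001, -0.0]
contact_force: [0.4, 1.0, 0.0]
opening: 0.819
finger_force: 0.0
```

```bash
cat >> h.py <<'E'
def yawdown(y): # tool z down, tool x yaw y
    x=np.array([np.cos(y),np.sin(y),0]); z=np.array([0,0,-1.]); return R.from_matrix(np.c_[x,np.cross(z,x),z])
def tilt(y=.262):
    x=np.array([-np.sin(y),np.cos(y),0]); z=np.array([.5*np.cos(y),.5*np.sin(y),-np.sqrt(.75)]); return R.from_matrix(np.c_[x,np.cross(z,x),z])
E
python3 - <<'E'
from h import *
s=state();print(s['time'],s['eef_pos'],s['qpos'],s['contact_force'],s['opening']);print(delta([.559,.302,.061],yawdown(1.83)))
c=snap('top','top1.png')
E
```

```text
2.05 [0.55899036 0.29885196 0.15912514] [ 3.31254659e-01  2.82080951e-01  1.75218826e+00 -4.58721383e-04
  1.10908734e+00  7.72281588e-02] [0.38019797 1.02571329 0.04281626] 0.8189346686806114
(array([0.0031, 0.001 , 0.0981]), array([-0.0017,  0.0005, -0.005 ]))
```

Emit:
{"method": "drive_tool", "body": {
  "moves": [
    [[0, 0, 0], [0.003, 0.001, 0.04], 0.07],
    [[0, 0, 0], [0, 0, 0.04], 0.07],
    [[0, 0, 0], [0, 0, 0.018], 0.07],
    [[0, 0, 0], [0, 0, 0], 0.035],
    [[0, 0, 0], [0, 0, 0], 0.035]
  ]
}}

```text
time: 2.72
eef_pos: [0.559, 0.3058, 0.0644]
tcp_rot: [0.61, 0.793, 0.002, 0.001]
contact_force: [0.6, -0.1, -1.8]
opening: 0.452
finger_force: 40.3
```

Emit:
{"method": "drive_tool", "body": {
  "moves": [
    [[0, 0, 0], [0, 0, 0], 0.035],
    [[0, 0, 0], [0, 0, 0], 0.035],
    [[0, 0, 0], [0, 0, -0.01], 0.035],
    [[0, 0, 0], [0, 0, 0], 0.035]
  ]
}}

```text
time: 3.22
eef_pos: [0.5582, 0.305, 0.0733]
tcp_rot: [0.61, 0.792, 0.001, 0.0]
contact_force: [-0.8, 0.3, -2.8]
opening: 0.455
finger_force: 40.6
```

Run:
```python
from h import *
s=state();print(s['time'],s['eef_pos'],s['contact_force'],s['opening']*.0854,s['finger_force'])
c=snap('scene'); p=proj(c,s['eef_pos'])[0].astype(int);print(p)
im=c['image'][p[1]-50:p[1]+50,p[0]-65:p[0]+65]
cv2.imwrite('pics/g1.png',cv2.resize(im,None,fx=5,fy=5,interpolation=2)[:,:,::-1])
```

```text
3.225 [0.55818375 0.30499306 0.07333437] [-0.8106786   0.28110759 -2.8439569 ] 0.03887118831625855 40.5716038774699
[450 283]
```

View pics/g1.png

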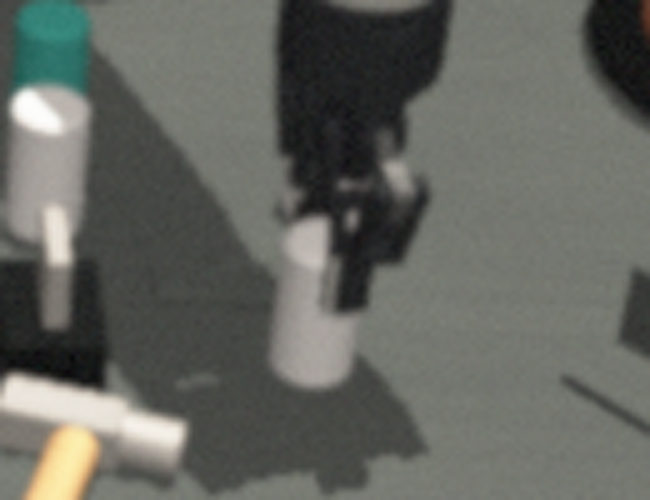

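Emit:
{"method": "drive_tool", "body": {
  "moves": [
    [[0, 0, 0], [0, 0, -0.052], 0.035],
    [[0, 0, 0], [0, 0, -0.052], 0.035],
    [[0, 0, 0], [0, 0, -0.052], 0.035],
    [[0, 0, 0], [0, 0, -0.052], 0.035],
    [[0, 0, 0], [0, 0, 0], 0.035]
  ],
  "grip_force": 60
}}

```text
time: 3.9
eef_pos: [0.56, 0.3058, 0.2869]
tcp_rot: [0.61, 0.792, 0.005, 0.003]
contact_force: [-0.4, -0.5, -2.8]
opening: 0.445
finger_force: 61.8
```

Emit:
{"method": "drive_tool", "body": {
  "moves": [
    [[0, 0, 0], [-0.048, -0.027, 0], 0.035],
    [[0, 0, 0], [-0.048, -0.027, 0], 0.035],
    [[0, 0, 0], [-0.048, -0.027, 0], 0.035],
    [[0, 0, 0], [-0.048, -0.027, 0], 0.035],
    [[0, 0, 0], [-0.048, -0.027, 0], 0.035]
  ]
}}

```text
time: 4.53
eef_pos: [0.487, 0.0369, 0.2779]
tcp_rot: [0.61, 0.793, -0.001, -0.001]
contact_force: [0.7, -0.0, -2.9]
opening: 0.443
finger_force: 61.7
```

Emit:
{"method": "drive_tool", "body": {
  "moves": [
    [[0, 0, 0], [-0.048, -0.027, 0], 0.035],
    [[0, 0, 0], [-0.048, -0.027, 0], 0.035],
    [[-0.105, 0, 0], [0, 0, 0], 0.035],
    [[-0.105, 0, 0], [0, 0, 0], 0.035],
    [[-0.105, 0, 0], [0, 0, 0], 0.035]
  ]
}}

```text
time: 5.15
eef_pos: [0.46, -0.0682, 0.2778]
tcp_rot: [0.603, 0.782, 0.125, 0.095]
contact_force: [-0.0, -0.1, -1.9]
opening: 0.449
finger_force: 61.9
```

Emit:
{"method": "drive_tool", "body": {
  "moves": [
    [[-0.105, 0, 0], [0, 0, 0], 0.035],
    [[-0.104, 0, 0], [0, 0, 0], 0.035],
    [[0, 0, 0], [0, 0, 0], 0.035],
    [[0, 0, 0], [0, 0, 0], 0.035]
  ]
}}

```text
time: 5.65
eef_pos: [0.4608, -0.0682, 0.2794]
tcp_rot: [0.589, 0.766, 0.205, 0.157]
contact_force: [0.7, 0.7, -2.0]
opening: 0.448
finger_force: 61.8
```

Run:
```python
from h import *
s=state();print(s['time'],s['eef_pos'],s['contact_force'],s['opening']*.0854,s['finger_force'])
print(delta([.459,-.0685,.271],tilt()))
c=snap('scene'); 
im=c['image'][150:300,220:400]
cv2.imwrite('pics/t1.png',cv2.resize(im,None,fx=4,fy=4,interpolation=2)[:,:,::-1])
```

```text
5.65 [ 0.46078674 -0.06821818  0.27942782] [ 0.68232123  0.71860236 -1.96205301] 0.03822186264778388 61.790645871078596
(array([ 0.0002, -0.0058,  0.0064]), array([-0.0022,  0.0007, -0.0031]))
```

View pics/t1.png

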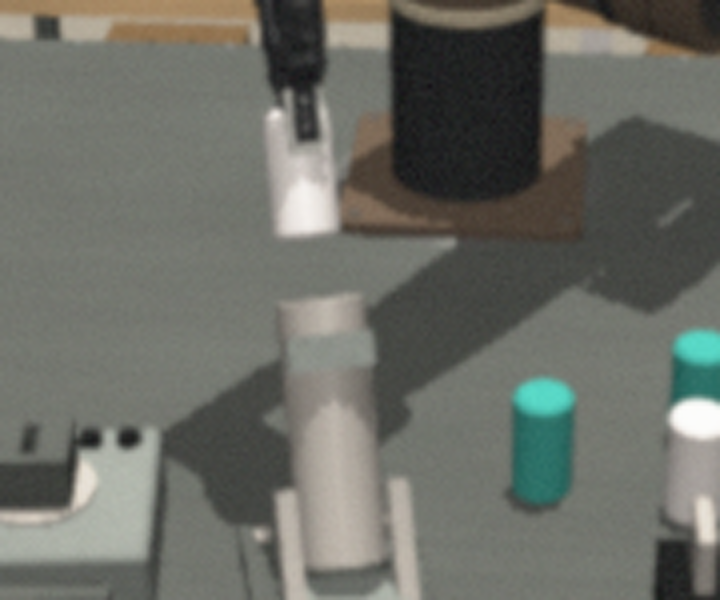

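The slug hangs above the mouth but looks about 5 mm left of the tube axis, with its bottom centre at crop (307,235) against an axis at about x = 315. I'll measure this from the edges.

```bash
cat > lat.py <<'E'
from h import *
def edges(g,row,uc,hw,pad=6):
    r=cv2.GaussianBlur(g,(5,5),1)[int(row)]; d=np.diff(r)
    def pk(u0,sgn):
        lo=int(u0-pad); seg=sgn*d[lo:int(u0+pad)+1]; i=int(np.argmax(seg)); i=min(max(i,1),len(seg)-2)
        a,b,e=seg[i-1:i+2]; return lo+i+.5+.5*(a-e)/(a-2*b+e+1e-9)
    return pk(uc-hw,1),pk(uc+hw,-1)
def offs(g,c,P0,ax,lat,rad,ts):
    "median lateral offset (m) of seen cylinder from model axis P0+t*ax"
    out=[]
    for t in ts:
        p=proj(c,[P0+t*ax,P0+t*ax+rad*lat]); hw=abs(p[1,0]-p[0,0]); l,r=edges(g,p[0,1],p[0,0],hw)
        out.append([((l+r)/2-p[0,0])/hw*rad,(r-l)/2/hw*rad])
    return np.array(out)
E
cat > m.py <<'E'
from lat import *
import sys
s=state(); Q=R.from_quat(s['tcp_rot']).as_matrix()
cs=[snap('scene') for _ in range(3)];c=cs[0]; g=np.mean([k['image'].astype(np.float32).mean(2) for k in cs],0)
o=offs(g,c,s['eef_pos'],Q[:,2],Q[:,0],.02,np.linspace(.03,.055,9)); print('slug-tcp',np.median(o,0).round(4),o[:,0].round(4))
T=tilt().as_matrix(); o=offs(g,c,np.array([.504,-.0565,.19]),T[:,2],T[:,0],.0265,np.r_[np.linspace(.01,.02,4),np.linspace(.05,.11,9)]); print('tube-model',np.median(o,0).round(4),o.round(4).tolist())
E
python3 m.py
```

```text
slug-tcp [-0.0011  0.018 ] [-0.001  -0.0011 -0.0013  0.0015  0.0007 -0.0009 -0.0012 -0.0013 -0.0013]
tube-model [0.0013 0.0236] [[0.0042, 0.0232], [0.0042, 0.023], [0.0047, 0.0236], [0.0058, 0.0249], [0.0018, 0.026], [0.0012, 0.0255], [-0.0031, 0.0203], [-0.0101, 0.0287], [0.0055, 0.0212], [0.0013, 0.0242], [0.0002, 0.0233], [-0.0001, 0.0237], [0.0001, 0.0235]]
```

```bash
cat >> m.py <<'E'
for nm,P0,ax,lat,rad,ts in(('slug',s['eef_pos'],Q[:,2],Q[:,0],.02,np.linspace(.028,.058,6)),('tube',np.array([.504,-.0565,.19]),T[:,2],T[:,0],.0265,np.r_[.005,.01,.015,.02,np.linspace(.05,.11,9)])):
    for t in ts:
        p=proj(c,[P0+t*ax-rad*lat,P0+t*ax+rad*lat]); l,r=edges(g,p[:,1].mean(),p[:,0].mean(),(p[1,0]-p[0,0])/2,4); print(nm,round(t,3),p.round(1).tolist(),round(l,1),round(r,1))
E
python3 m.py
python3 - <<'E'
from lat import *
c=snap('scene'); g=cv2.GaussianBlur(c['image'].astype(np.float32).mean(2),(3,3),0)
for r in(190,200,207,226,230,250,262): print(r,g[r,282:322].astype(int).tolist())
E
```

```text
slug-tcp [-0.0011  0.018 ] [-0.0008 -0.001  -0.0014  0.0016 -0.0009 -0.0011 -0.0012 -0.0013 -0.0014]
tube-model [0.0014 0.0236] [[0.004, 0.0233], [0.0039, 0.0232], [0.0047, 0.0237], [0.0058, 0.0249], [0.0018, 0.026], [0.0014, 0.0256], [-0.0028, 0.0202], [-0.01, 0.0285], [0.0056, 0.0212], [0.0013, 0.0241], [0.0004, 0.0232], [0.0, 0.0236], [0.0001, 0.0233]]
slug 0.028 [[287.3, 194.1], [304.2, 192.5]] 287.2 303.6
slug 0.034 [[287.5, 196.7], [304.4, 195.1]] 287.6 303.5
slug 0.04 [[287.8, 199.3], [304.7, 197.6]] 290.6 303.2
slug 0.046 [[288.0, 201.8], [304.9, 200.2]] 288.7 303.4
slug 0.052 [[288.3, 204.4], [305.2, 202.7]] 288.6 303.7
slug 0.058 [[288.5, 206.9], [305.4, 205.3]] 288.7 304.1
tube 0.005 [[287.7, 227.3], [309.9, 225.0]] 290.0 310.0
tube 0.01 [[287.9, 229.4], [310.1, 227.1]] 290.9 310.4
tube 0.015 [[288.1, 231.5], [310.3, 229.2]] 291.2 310.6
tube 0.02 [[288.3, 233.6], [310.5, 231.3]] 291.5 312.2
tube 0.05 [[289.6, 246.3], [311.7, 243.9]] 290.6 312.3
tube 0.058 [[289.9, 249.4], [312.1, 247.0]] 291.0 312.3
tube 0.065 [[290.2, 252.6], [312.4, 250.2]] 291.7 348.2
tube 0.073 [[290.6
[... 959 characters left out ...]
, 154, 158, 162, 167, 171, 175, 178, 178, 175, 169, 163, 157, 151, 143, 133, 120, 107, 97, 89, 80, 74, 69, 68, 68, 67, 67, 67]
230 [118, 118, 117, 116, 116, 115, 111, 109, 114, 124, 135, 144, 151, 157, 162, 166, 169, 174, 178, 180, 178, 174, 169, 165, 159, 152, 145, 136, 120, 100, 82, 73, 71, 70, 70, 70, 71, 71, 71, 71]
250 [70, 71, 70, 69, 70, 71, 73, 76, 83, 94, 105, 113, 119, 124, 129, 132, 134, 137, 142, 147, 155, 160, 154, 143, 136, 131, 125, 118, 112, 105, 96, 86, 76, 71, 69, 69, 70, 72, 79, 92]
262 [69, 69, 69, 70, 69, 67, 67, 69, 70, 74, 86, 104, 121, 135, 146, 154, 161, 166, 170, 173, 176, 178, 177, 174, 171, 168, 164, 159, 153, 145, 135, 121, 110, 109, 112, 114, 114, 113, 113, 114]
```

Emit:
{"method": "drive_tool", "body": {
  "moves": [
    [[0, 0, 0], [0.003, -0.006, 0.006], 0.035],
    [[0, 0, 0], [0, 0, 0.015], 0.035],
    [[0, 0, 0], [0, 0, 0], 0.035],
    [[0, 0, 0], [0, 0, 0], 0.035]
  ]
}}

```text
time: 6.55
eef_pos: [0.4654, -0.064, 0.2592]
tcp_rot: [0.589, 0.765, 0.205, 0.158]
contact_force: [-0.8, -0.2, -2.2]
opening: 0.45
finger_force: 61.8
```

```bash
cat > mp.py <<'E'
from h import *
s=state(); T=tilt()
def rep(M=np.array([.504,-.0565,.19])): 
    print('t',round(s['time'],2),'tcp in tool-frame of mouth (x,y,z):',T.inv().apply(s['eef_pos']-M).round(4),'F tool',R.from_quat(s['tcp_rot']).inv().apply(s['contact_force']).round(1),'rot err',(R.from_quat(s['tcp_rot']).inv()*T).as_rotvec().round(3),'tq',np.round(s['wrist_torque'],2))
rep()
E
python3 mp.py
```

```text
t 6.55 tcp in tool-frame of mouth (x,y,z): [ 0.0028  0.0006 -0.0796] F tool [ 0.  -1.8  1.5] rot err [ 0.     0.001 -0.003] tq [-0.11  0.44 -0.03]
```

Emit:
{"method": "drive_tool", "body": {
  "moves": [
    [[0, 0, 0], [0, 0, 0.012], 0.035],
    [[0, 0, 0], [0, 0, 0.005], 0.035],
    [[0, 0, 0], [0, 0, 0.004], 0.035],
    [[0, 0, 0], [0, 0, 0], 0.035]
  ]
}}

```text
time: 7.05
eef_pos: [0.4756, -0.0612, 0.2405]
tcp_rot: [0.589, 0.766, 0.205, 0.157]
contact_force: [0.6, 0.2, -2.9]
opening: 0.446
finger_force: 61.8
```

```bash
python3 mp.py
```

```text
t 7.05 tcp in tool-frame of mouth (x,y,z): [ 0.0028  0.0004 -0.058 ] F tool [ 0.  -0.9  2.8] rot err [-0.     0.001 -0.003] tq [-0.09  0.44  0.03]
```

Emit:
{"method": "drive_tool", "body": {
  "moves": [
    [[0, 0, 0], [0, 0, 0.006], 0.035],
    [[0, 0, 0], [0, 0, 0.006], 0.035],
    [[0, 0, 0], [0, 0, 0], 0.035]
  ]
}}

```text
time: 7.42
eef_pos: [0.4815, -0.0597, 0.23]
tcp_rot: [0.589, 0.765, 0.205, 0.158]
contact_force: [-0.4, 0.7, -1.6]
opening: 0.446
finger_force: 61.8
```

```bash
python3 mp.py
```

```text
t 7.42 tcp in tool-frame of mouth (x,y,z): [ 0.0027  0.0005 -0.0459] F tool [ 0.8 -1.   1.2] rot err [ 0.     0.001 -0.003] tq [-0.07  0.48  0.07]
```

Emit:
{"method": "drive_tool", "body": {
  "moves": [
    [[0, 0, 0], [0, 0, 0.011], 0.035],
    [[0, 0, 0], [0, 0, 0.011], 0.035],
    [[0, 0, 0], [0, 0, 0], 0.035],
    [[0, 0, 0], [0, 0, 0], 0.06],
    [[0, 0, 0], [0, 0, 0], 0.06]
  ]
}}

```text
time: 8.05
eef_pos: [0.493, -0.0575, 0.2132]
tcp_rot: [0.589, 0.765, 0.206, 0.16]
contact_force: [-0.3, -0.1, 0.7]
opening: 0.702
finger_force: 0.0
```

Emit:
{"method": "drive_tool", "body": {
  "moves": [
    [[0, 0, 0], [0, 0, 0], 0.06],
    [[0, 0, 0], [0, 0, -0.02], 0.06],
    [[0, 0, 0], [0, 0, -0.06], 0.06],
    [[0, 0, 0], [0, 0, -0.04], 0.06],
    [[0, 0, 0], [0, 0, 0], 0.06]
  ]
}}

```text
time: 8.68
eef_pos: [0.4347, -0.0736, 0.3203]
tcp_rot: [0.589, 0.765, 0.205, 0.163]
contact_force: [0.6, -0.2, 0.4]
opening: 0.703
finger_force: 0.0
```

Run:
```python
from mp import *
print(delta([.438,.175,s['eef_pos'][2]]),s['eef_pos'],s['qpos'])
a=snap('top'); b=snap('scene')
A=cv2.resize(a['image'][215:295,305:385],(400,400),interpolation=2);B=cv2.resize(b['image'][190:270,260:340],(400,400),interpolation=2)
cv2.imwrite('pics/l1.png',np.hstack([A,B])[:,:,::-1])
```

```text
t 8.68 tcp in tool-frame of mouth (x,y,z): [ 0.0014  0.0033 -0.1485] F tool [-0.4  0.7 -0.1] rot err [ 0.007  0.009 -0.001] tq [-0.06  0.22 -0.01]
(array([0.2396, 0.0581, 0.0321]), None) [ 0.43469964 -0.0735908   0.32028465] [-0.61272771 -0.58585402  2.2762924   0.43812736  1.12435657 -0.99760225]
```

View pics/l1.png

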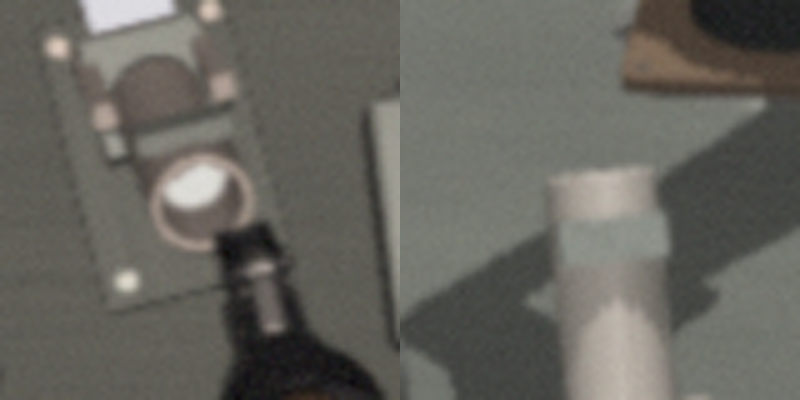

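The first slug is inside the tube: the left panel shows its white face down in the bore at (195,185). Now for slug B.

Emit:
{"method": "drive_tool", "body": {
  "moves": [
    [[0.105, 0, 0], [0, 0, 0], 0.06],
    [[0.105, 0, 0], [0, 0, 0], 0.06],
    [[0.105, 0, 0], [0, 0, 0], 0.06],
    [[0.105, 0, 0], [0, 0, 0], 0.06],
    [[0.104, 0, 0], [0, 0, 0], 0.06]
  ],
  "grip_force": 40
}}

```text
time: 9.4
eef_pos: [0.4339, -0.0717, 0.3132]
tcp_rot: [0.609, 0.793, -0.002, -0.003]
contact_force: [0.0, 0.2, -0.5]
opening: 0.698
finger_force: 0.0
```

Emit:
{"method": "drive_tool", "body": {
  "moves": [
    [[0, 0, 0], [0.048, 0.0135, 0.02], 0.06],
    [[0, 0, 0], [0.048, 0.0135, 0.02], 0.06],
    [[0, 0, 0], [0.048, 0.0135, 0.03], 0.06],
    [[0, 0, 0], [0.048, 0.0135, 0.04], 0.06],
    [[0, 0, 0], [0.048, 0.0135, 0.04], 0.06]
  ]
}}

```text
time: 10.02
eef_pos: [0.4366, 0.1768, 0.1642]
tcp_rot: [0.609, 0.793, -0.001, -0.001]
contact_force: [1.5, -0.3, -0.2]
opening: 0.701
finger_force: 0.0
```

Emit:
{"method": "drive_tool", "body": {
  "moves": [
    [[0, 0, 0], [0, 0, 0], 0.06],
    [[0, 0, 0], [0, 0, 0], 0.06]
  ]
}}

```text
time: 10.28
eef_pos: [0.4374, 0.1748, 0.1662]
tcp_rot: [0.609, 0.793, -0.001, -0.001]
contact_force: [0.3, 0.3, 0.6]
opening: 0.703
finger_force: 0.0
```

Run:
```python
from h import *
s=state();print(s['time'],s['eef_pos'],s['qpos']);print(delta([.438,.175,.0633],yawdown(1.83)))
```

```text
10.275 [0.43738342 0.17479485 0.16618204] [ 1.64472297e-01 -8.44331379e-02  2.13643337e+00 -3.76353925e-04
  1.09170826e+00 -9.56130644e-02]
(array([1.000e-04, 9.000e-04, 1.029e-01]), array([-0.0021,  0.0001,  0.0011]))
```

Emit:
{"method": "drive_tool", "body": {
  "moves": [
    [[0, 0, 0], [0, 0.001, 0.045], 0.06],
    [[0, 0, 0], [0, 0, 0.045], 0.06],
    [[0, 0, 0], [0, 0, 0.013], 0.06],
    [[0, 0, 0], [0, 0, 0], 0.06],
    [[0, 0, 0], [0, 0, 0], 0.035]
  ]
}}

```text
time: 10.9
eef_pos: [0.4407, 0.1749, 0.0664]
tcp_rot: [0.61, 0.792, 0.002, 0.001]
contact_force: [0.7, -0.1, -0.3]
opening: 0.505
finger_force: 0.0
```

Emit:
{"method": "drive_tool", "body": {
  "moves": [
    [[0, 0, 0], [0, 0, 0], 0.035],
    [[0, 0, 0], [0, 0, 0], 0.035],
    [[0, 0, 0], [0, 0, 0], 0.035]
  ],
  "grip_force": 60
}}

```text
time: 11.28
eef_pos: [0.441, 0.1752, 0.0668]
tcp_rot: [0.61, 0.793, 0.002, 0.002]
contact_force: [0.6, -0.8, 7.7]
opening: 0.445
finger_force: 61.3
```

Run:
```python
from h import *
s=state();print(s['time'],s['eef_pos'],s['contact_force'],s['opening']*.0854,s['finger_force']);print(delta([.438,.175,.0633],yawdown(1.83)))
```

```text
11.275 [0.44097848 0.17521416 0.06676796] [ 0.57191355 -0.83356731  7.66997698] 0.03802604506358182 61.32483684690669
(array([ 0.0006, -0.003 ,  0.0035]), array([0.0051, 0.001 , 0.0002]))
```

Emit:
{"method": "drive_tool", "body": {
  "moves": [
    [[0, 0, 0], [0, 0, -0.055], 0.035],
    [[0, 0, 0], [0, 0, -0.055], 0.035],
    [[0, 0, 0], [0, 0, -0.055], 0.035],
    [[0, 0, 0], [0, 0, -0.055], 0.035],
    [[0, 0, 0], [0, 0, 0], 0.035]
  ]
}}

```text
time: 11.9
eef_pos: [0.4409, 0.1755, 0.2902]
tcp_rot: [0.61, 0.793, 0.004, 0.004]
contact_force: [0.1, 0.0, -2.9]
opening: 0.446
finger_force: 62.1
```

Emit:
{"method": "drive_tool", "body": {
  "moves": [
    [[0, 0, 0], [-0.048, -0.0088, 0], 0.035],
    [[0, 0, 0], [-0.048, -0.0088, 0], 0.035],
    [[0, 0, 0], [-0.048, -0.0088, 0], 0.035],
    [[0, 0, 0], [-0.048, -0.0088, 0], 0.035],
    [[0, 0, 0], [-0.048, -0.0088, 0], 0.035]
  ]
}}

```text
time: 12.52
eef_pos: [0.4564, -0.0693, 0.282]
tcp_rot: [0.61, 0.793, -0.0, -0.002]
contact_force: [-1.1, 0.9, -3.3]
opening: 0.444
finger_force: 61.9
```

Emit:
{"method": "drive_tool", "body": {
  "moves": [
    [[-0.105, 0, 0], [0, 0, 0], 0.035],
    [[-0.105, 0, 0], [0, 0, 0], 0.035],
    [[-0.105, 0, 0], [0, 0, 0], 0.035],
    [[-0.105, 0, 0], [0, 0, 0], 0.035],
    [[-0.104, 0, 0], [0, 0, 0], 0.035]
  ]
}}

```text
time: 13.15
eef_pos: [0.4564, -0.0676, 0.2815]
tcp_rot: [0.589, 0.765, 0.206, 0.157]
contact_force: [-0.7, 0.8, -2.9]
opening: 0.442
finger_force: 61.9
```

Emit:
{"method": "drive_tool", "body": {
  "moves": [
    [[0, 0, 0], [0, 0, 0], 0.035],
    [[0, 0, 0], [0, 0, 0], 0.035]
  ]
}}

```text
time: 13.4
eef_pos: [0.4573, -0.0681, 0.2833]
tcp_rot: [0.589, 0.766, 0.205, 0.157]
contact_force: [0.4, 0.9, -3.1]
opening: 0.443
finger_force: 61.9
```

```bash
python3 mp.py; python3 m.py | grep slug
```

```text
t 13.4 tcp in tool-frame of mouth (x,y,z): [ 0.0009  0.005  -0.1048] F tool [ 0.8 -1.   3. ] rot err [-0.002  0.001 -0.003] tq [-0.1   0.46  0.04]
slug-tcp [0.0034 0.0175] [0.0036 0.0034 0.0032 0.0032 0.0034 0.0034 0.0036 0.0034 0.0031]
slug 0.028 [[287.5, 192.2], [304.3, 190.6]] 289.4 305.5
slug 0.034 [[287.7, 194.8], [304.6, 193.2]] 289.6 305.5
slug 0.04 [[288.0, 197.4], [304.8, 195.7]] 290.1 305.4
slug 0.046 [[288.2, 199.9], [305.1, 198.3]] 291.2 305.3
slug 0.052 [[288.5, 202.5], [305.3, 200.8]] 291.1 305.5
slug 0.058 [[288.7, 205.0], [305.6, 203.4]] 291.0 305.9
```

Emit:
{"method": "drive_tool", "body": {
  "moves": [
    [[0, 0, 0], [-0.0023, -0.0045, 0.01], 0.035],
    [[0, 0, 0], [0, 0, 0.012], 0.035],
    [[0, 0, 0], [0, 0, 0.012], 0.035],
    [[0, 0, 0], [0, 0, 0.006], 0.035],
    [[0, 0, 0], [0, 0, 0], 0.035]
  ]
}}

```text
time: 14.18
eef_pos: [0.4738, -0.0661, 0.2464]
tcp_rot: [0.589, 0.766, 0.205, 0.157]
contact_force: [0.0, 0.6, -3.3]
opening: 0.445
finger_force: 61.9
```

```bash
python3 mp.py; python3 m.py | grep slug-
```

```text
t 14.18 tcp in tool-frame of mouth (x,y,z): [-0.0014  0.0008 -0.0647] F tool [ 0.6 -1.5  3. ] rot err [-0.001  0.    -0.003] tq [-0.09  0.45  0.03]
slug-tcp [0.0027 0.0172] [0.0025 0.0021 0.0022 0.0068 0.0058 0.0034 0.0031 0.0027 0.0025]
```

Bottom is 2 mm inside with no contact. I'll continue.

Emit:
{"method": "drive_tool", "body": {
  "moves": [
    [[0, 0, 0], [0, 0, 0.004], 0.035],
    [[0, 0, 0], [0, 0, 0.004], 0.035],
    [[0, 0, 0], [0, 0, 0], 0.035]
  ]
}}

```text
time: 14.7
eef_pos: [0.4776, -0.0653, 0.2398]
tcp_rot: [0.589, 0.765, 0.205, 0.158]
contact_force: [-0.6, -0.6, -3.4]
opening: 0.447
finger_force: 62.0
```

```bash
python3 mp.py
```

```text
t 14.7 tcp in tool-frame of mouth (x,y,z): [-0.0016  0.0009 -0.057 ] F tool [-0.4 -2.3  2.5] rot err [-0.     0.001 -0.003] tq [-0.11  0.49  0.03]
```

Emit:
{"method": "drive_tool", "body": {
  "moves": [
    [[0, 0, 0], [0, 0, 0.006], 0.035],
    [[0, 0, 0], [0, 0, 0.006], 0.035],
    [[0, 0, 0], [0, 0, 0.006], 0.035],
    [[0, 0, 0], [0, 0, 0], 0.035]
  ]
}}

```text
time: 15.2
eef_pos: [0.4863, -0.0628, 0.2239]
tcp_rot: [0.589, 0.766, 0.205, 0.157]
contact_force: [0.9, -0.1, -2.7]
opening: 0.446
finger_force: 62.0
```

Emit:
{"method": "drive_tool", "body": {
  "moves": [
    [[0, 0, 0], [0, 0, 0.005], 0.035],
    [[0, 0, 0], [0, 0, 0.005], 0.035],
    [[0, 0, 0], [0, 0, 0.003], 0.035],
    [[0, 0, 0], [0, 0, 0], 0.035]
  ]
}}

```text
time: 15.7
eef_pos: [0.4927, -0.0614, 0.2133]
tcp_rot: [0.589, 0.765, 0.205, 0.158]
contact_force: [-0.3, 0.4, -3.0]
opening: 0.436
finger_force: 62.0
```

```bash
python3 mp.py
```

```text
t 15.7 tcp in tool-frame of mouth (x,y,z): [-0.0018  0.0011 -0.0262] F tool [ 0.4 -1.6  2.5] rot err [ 0.     0.001 -0.003] tq [-0.16  0.44 -0.  ]
```

Emit:
{"method": "drive_tool", "body": {
  "moves": [
    [[0, 0, 0], [0, 0, 0], 0.06],
    [[0, 0, 0], [0, 0, 0], 0.06],
    [[0, 0, 0], [0, 0, 0], 0.06],
    [[0, 0, 0], [0, 0, -0.025], 0.06],
    [[0, 0, 0], [0, 0, -0.035], 0.06]
  ]
}}

```text
time: 16.32
eef_pos: [0.4631, -0.0688, 0.2653]
tcp_rot: [0.589, 0.766, 0.205, 0.157]
contact_force: [1.9, -0.5, -0.3]
opening: 0.7
finger_force: 0.0
```

Emit:
{"method": "drive_tool", "body": {
  "moves": [
    [[0, 0, 0], [0.001, -0.001, 0], 0],
    [[0, 0, 0], [0, 0, 0], 0],
    [[0, 0, 0], [0, 0, 0], 0],
    [[0, 0, 0], [0, 0, 0], 0]
  ]
}}

```text
time: 16.82
eef_pos: [0.4624, -0.068, 0.2638]
tcp_rot: [0.589, 0.766, 0.205, 0.157]
contact_force: [-0.3, -0.1, 0.5]
opening: 0.003
finger_force: 0.0
```

Run:
```python
from mp import *
print(s['opening'])
b=snap('scene')
cv2.imwrite('pics/l2.png',cv2.resize(b['image'][170:270,250:350],(500,500),interpolation=2)[:,:,::-1])
```

```text
t 16.82 tcp in tool-frame of mouth (x,y,z): [-0.0004 -0.0004 -0.0855] F tool [-0.1 -0.  -0.6] rot err [-0.001 -0.    -0.003] tq [-0.06  0.22  0.  ]
0.003382619262961357
```

View pics/l2.png

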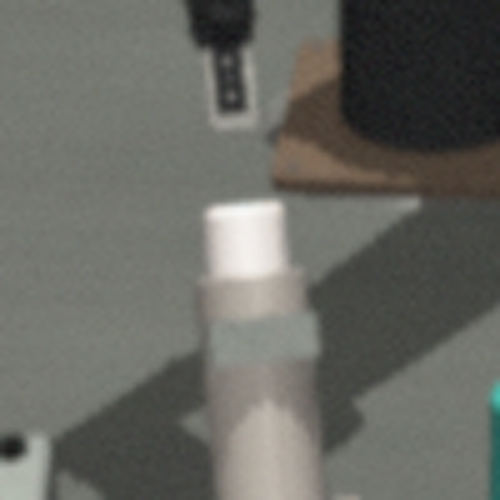

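The second slug sits in the tube, standing about 33 mm proud with its top at (245,205). The closed fingers are above it at (232,128). Now I push it home.

Emit:
{"method": "drive_tool", "body": {
  "moves": [
    [[0, 0, 0], [0.002, 0, 0.014], 0],
    [[0, 0, 0], [0, 0, 0.012], 0],
    [[0, 0, 0], [0, 0, 0.004], 0],
    [[0, 0, 0], [0, 0, 0.004], 0],
    [[0, 0, 0], [0, 0, 0.004], 0]
  ]
}}

```text
time: 17.5
eef_pos: [0.4808, -0.0616, 0.2323]
tcp_rot: [0.589, 0.765, 0.205, 0.158]
contact_force: [-5.7, -0.7, 8.4]
opening: 0.002
finger_force: 5.0
```

Emit:
{"method": "drive_tool", "body": {
  "moves": [
    [[0, 0, 0], [0, 0, 0.004], 0],
    [[0, 0, 0], [0, 0, 0.004], 0],
    [[0, 0, 0], [0, 0, 0.004], 0]
  ]
}}

```text
time: 17.88
eef_pos: [0.4869, -0.0607, 0.2236]
tcp_rot: [0.589, 0.766, 0.205, 0.159]
contact_force: [-6.2, -1.8, 6.9]
opening: -0.003
finger_force: 4.6
```

```bash
python3 mp.py
```

```text
t 17.88 tcp in tool-frame of mouth (x,y,z): [ 0.0004  0.0015 -0.0379] F tool [-0.1 -2.1 -9.2] rot err [ 0.002  0.003 -0.001] tq [-0.15  0.66  0.03]
```

Pushing takes about 9 N and it slides. There are about 19 mm left.

Emit:
{"method": "drive_tool", "body": {
  "moves": [
    [[0, 0, 0], [0, 0, 0.004], 0],
    [[0, 0, 0], [0, 0, 0.004], 0],
    [[0, 0, 0], [0, 0, 0.003], 0],
    [[0, 0, 0], [0, 0, 0.003], 0],
    [[0, 0, 0], [0, 0, 0.002], 0]
  ]
}}

```text
time: 18.5
eef_pos: [0.4945, -0.0585, 0.2094]
tcp_rot: [0.589, 0.766, 0.205, 0.159]
contact_force: [-5.0, -0.4, 5.5]
opening: -0.003
finger_force: 4.1
```

```bash
python3 mp.py
```

```text
t 18.5 tcp in tool-frame of mouth (x,y,z): [ 0.0005  0.0013 -0.0217] F tool [ 0.9 -1.5 -7.3] rot err [ 0.002  0.003 -0.001] tq [-0.07  0.56 -0.  ]
```

Emit:
{"method": "drive_tool", "body": {
  "moves": [
    [[0, 0, 0], [0, 0, 0.002], 0],
    [[0, 0, 0], [0, 0, 0.002], 0],
    [[0, 0, 0], [0, 0, 0], 0]
  ]
}}

```text
time: 18.88
eef_pos: [0.497, -0.0584, 0.2073]
tcp_rot: [0.588, 0.766, 0.205, 0.16]
contact_force: [-9.8, -1.0, 10.7]
opening: -0.0
finger_force: 6.7
```

```bash
python3 mp.py
```

```text
t 18.88 tcp in tool-frame of mouth (x,y,z): [ 0.      0.0023 -0.0186] F tool [  1.5  -3.  -14.1] rot err [ 0.003  0.004 -0.   ] tq [-0.12  0.7   0.06]
```

Emit:
{"method": "drive_tool", "body": {
  "moves": [
    [[0, 0, 0], [0, 0, 0.002], 0],
    [[0, 0, 0], [0, 0, 0.002], 0],
    [[0, 0, 0], [0, 0, 0], 0]
  ]
}}

```text
time: 19.25
eef_pos: [0.4983, -0.058, 0.2075]
tcp_rot: [0.586, 0.768, 0.205, 0.159]
contact_force: [-36.8, -3.5, 36.4]
opening: 0.002
finger_force: 24.4
```

```bash
python3 mp.py
```

```text
t 19.25 tcp in tool-frame of mouth (x,y,z): [-0.      0.0036 -0.0181] F tool [  6.2 -13.3 -49.8] rot err [0.    0.002 0.005] tq [0.31 2.96 0.57]
```

The stop is firm at 50 N with no further travel, so the stack is home. I'll retract and go for the key.

Emit:
{"method": "drive_tool", "body": {
  "moves": [
    [[0, 0, 0], [0, 0, -0.006], 0],
    [[0, 0, 0], [0, 0, -0.05], 0.02],
    [[0, 0, 0], [0, 0, -0.06], 0.04],
    [[0.105, 0, 0], [0, 0, 0], 0.04],
    [[0.105, 0, 0], [0, 0, 0], 0.04]
  ]
}}

```text
time: 19.88
eef_pos: [0.4417, -0.0725, 0.3034]
tcp_rot: [0.603, 0.782, 0.123, 0.097]
contact_force: [0.2, -0.2, -0.8]
opening: 0.469
finger_force: 0.0
```

Emit:
{"method": "drive_tool", "body": {
  "moves": [
    [[0.105, 0, 0], [0, 0, 0], 0.04],
    [[0.105, 0, 0], [0, 0, 0], 0.04],
    [[0.104, 0, 0], [0, 0, 0], 0.04],
    [[0, 0, 0], [0, 0, 0], 0.04]
  ]
}}

```text
time: 20.38
eef_pos: [0.4426, -0.0714, 0.301]
tcp_rot: [0.609, 0.793, 0.0, -0.0]
contact_force: [-0.6, 0.8, 0.3]
opening: 0.47
finger_force: 0.0
```

Run:
```python
from fit import *
s=state();print(s['time'],s['eef_pos'],s['qpos'])
print(tube([.504,-.0565,.262]))
kf=lambda p:-(samp(rect(p[0],p[1],.078,p[2],.040,.007)).mean()-samp(border(p[0],p[1],.078,p[2],.046,.012,.004)).mean())
go('key',kf,[.551,.1753,0.05],(.003,.003,.15))
# key via thresholded PCA
def pca(lo,hi,z,sgn,thr):
    sub=sgn*g[lo[1]:hi[1],lo[0]:hi[0]]; w=np.clip(sub-thr,0,None); v,u=np.mgrid[lo[1]:hi[1],lo[0]:hi[0]]
    cx,cy=(w*u).sum()/w.sum(),(w*v).sum()/w.sum(); C=np.cov(np.c_[u.ravel(),v.ravel()].T,aweights=w.ravel()); e=np.linalg.eigh(C)[1][:,1]
    a=px(c,(cx-5*e[0],cy-5*e[1]),z);b=px(c,(cx+5*e[0],cy+5*e[1]),z);d=b-a
    print('pca',(cx,cy),((a+b)/2).round(4),'yaw',np.arctan(d[1]/d[0]).round(3))
pca((253,233),(267,254),.078,1,90)
sub=g[243:268,398:424]; print(sub.min(),np.median(sub)); print(g[246:264,402:420].astype(int))
```

```text
20.525 [ 0.44150814 -0.07174284  0.30106484] [-3.89067898e-01 -2.78130660e-01  2.04710219e+00  8.54455359e-04
  1.37212366e+00 -6.48120150e-01]
3.5631487634446906
key [0.55   0.1754 0.0554] -129.3
pca (np.float64(258.96023118090517), np.float64(243.02572182338074)) [0.5511 0.1754 0.078 ] yaw 0.039
46.666668 104.05556
[[129 128 122 118 114 114 112 108 103 102 102 101 102 102 100 105 118 136]
 [101 102 102 101 100  99  99  96  95  96  98 100 101 101 100 103 119 139]
 [ 98 100 101 101 101  94  84  75  72  84  95  99 100 100  99 106 129 155]
 [ 97  99 100  99  98  88  68  52  49  72  90  97  99 101  99 104 132 166]
 [ 98 100 100  99  97  90  73  56  46  64  88  99  98  99  99 101 125 168]
 [ 96  98  98  99  97  91  86  67  49  61  86  97 100  99  98  98 121 168]
 [ 98 100  99  99  96  94  88  74  53  58  81  96  97  99 100  99 115 158]
 [ 95  99 100 100 100  97  89  78  57  56  82  97 100 102 101 101 112 149]
 [ 96 101 101 101 100  98  92  82  61  53  77  96 101 101 103 102 113 146]
 [ 98 101 103 103 102 102  94  88  65  51  77  95 101  99 102 101 111 145]
 [ 92 101 101 103 100  98  94  88  66  49  71  92  99 101 100 101 106 134]
 [ 88 100 100 101 100  99  94  88  68  51  64  87  99 101 102 102 104 127]
 [ 86  98 100 100 100  99  96  92  74  50  55  87  98 102 101 101 103 125]
 [ 87  99 102 101 103 102  98  90  78  64  70  88 100 101 103 103 104 120]
 [ 86  98 102 103 102 102 100  93  86  86  87  96 101 103 102 103 102 118]
 [ 84 100 101 101 101  99 101  98  98 100  99 100 101 101  99  98  98 109]
 [ 82  97 101 101 100 100  97  96  94  94  93  94  92  91  91  85  84 100]
 [ 71  88  92  92  92  85  83  78  77  79  78  81  84  83  91  96 107 116]]
```

Run:
```python
from fit import *
rows=np.arange(248,260); cen=[]
for r in rows:
    w=np.clip(90-g[r,407:414],0,None); cen.append((w*np.arange(407,414)).sum()/w.sum())
cen=np.array(cen); print(cen.round(2))
k=np.polyfit(rows[3:11],cen[3:11],1)
prof=g[244:264,409:413].min(1); h=75; 
lo=np.interp(-h,-prof[2:6],np.arange(246,250)); hi=np.interp(h,prof[12:18],np.arange(256,262)); mid=(lo+hi)/2; print('rows',lo,hi,(hi-lo)*2.68)
col=np.polyval(k,mid); print('slot top',px(c,(col,mid),.094).round(4)); a=px(c,(np.polyval(k,mid+5),mid+5),.094)-px(c,(np.polyval(k,mid-5),mid-5),.094); print('yaw',np.arctan(a[1]/a[0]))
b=snap('scene'); gs=b['image'].astype(float).mean(2); 
print('scene slot guess',px(b,(227.5,259.2),.094)); print(proj(b,[[.5375,-.236,.094],[.507,-.239,.094],[.522,-.2375,.094]]).round(1)); print(gs[250:268,220:240].astype(int))
# console edges w/ canny lines
can=cv2.Canny(cv2.GaussianBlur(g,(3,3),0).astype(np.uint8),30,70); L=cv2.HoughLinesP(can[225:290,370:445],1,np.pi/360,20,minLineLength=25,maxLineGap=5)
for l in L[:,0]:
    l=l+np.array([370,225,370,225]); p=px(c,l[:2],.055);q=px(c,l[2:],.055);d=q-p; print(l,p[:2].round(4),q[:2].round(4),np.degrees(np.arctan2(d[1],d[0])).round(1),np.hypot(*d[:2]).round(3))
```

```text
[409.55 409.42 409.75 410.01 410.22 410.47 410.61 410.78 410.88 411.12
 411.29 411.13]
rows 247.94054058668473 259.570796419174 31.169085631071166
slot top [ 0.5221 -0.238   0.094 ]
yaw 0.15732929047545316
scene slot guess [ 0.52355995 -0.23302559  0.094     ]
[[225.1 262.4]
 [226.6 255.3]
 [225.9 258.8]]
[[115 114 117 115 117 114 115 117 114 117 115 117 114 116 115 115 116 114
  117 115]
 [114 115 116 116 117 112 112 117 117 117 113 116 114 113 116 115 119 116
  113 115]
 [115 114 115 115 116 114 115 117 116 117 114 113 119 115 116 115 114 115
  115 113]
 [116 116 117 115 116 115 116 115 116 113 115 116 114 114 116 113 115 114
  114 114]
 [114 116 116 117 115 114 117 112 115 116 113 116 115 116 116 117 114 110
  108 111]
 [116 121 118 116 115 109 107 104 105 107 112 117 114 118 118 116 117 113
  101 108]
 [115 116 120 116 116 108  92  80  89  92 109 115 116 115 116 117 115 105
   88 108]
 [117 119 116 114 113 106  83  68  72  84 107 116 116 116 115 117 113 100
   87 107]
 [119 117 117 118 112  95  71  59  68  86 110 113 114 117 116 117 112  97
   82 102]
 [119 116 117 113 111  92  6
[... 568 characters left out ...]
[ 70  72  69  73  68  68  75  74  69  69  68  66  68  68  67  63  58  43
   68 138]
 [ 67  59  60  58  62  63  65  63  59  64  63  60  63  60  61  57  59  48
   82 153]]
[370 284 436 277] [ 0.4427 -0.1305] [ 0.4631 -0.3135] -83.6 0.184
[380 235 429 230] [ 0.5799 -0.1593] [ 0.5952 -0.2971] -83.7 0.139
[430 231 436 276] [ 0.5924 -0.2998] [ 0.4659 -0.3135] -173.8 0.127
[372 289 386 253] [ 0.4289 -0.1359] [ 0.5292 -0.1756] -21.6 0.108
[374 289 389 253] [ 0.4289 -0.1415] [ 0.5293 -0.1839] -22.9 0.109
[370 247 399 257] [ 0.5458 -0.1311] [ 0.5183 -0.2117] -108.9 0.085
[390 278 422 256] [ 0.4596 -0.1859] [ 0.5215 -0.2758] -55.4 0.109
[370 263 400 277] [ 0.5009 -0.1309] [ 0.4625 -0.2136] -114.9 0.091
```

Emit:
{"method": "drive_tool", "body": {
  "moves": [
    [[0, 0, -0.17], [0, 0, 0], 0.04],
    [[0, 0, -0.17], [0, 0, 0], 0.04],
    [[0, 0, -0.17], [0, 0, 0], 0.04],
    [[0, 0, -0.17], [0, 0, 0], 0.04],
    [[0, 0, -0.17], [0, 0, 0], 0.04]
  ]
}}

```text
time: 21.35
eef_pos: [0.4416, -0.0719, 0.3015]
tcp_rot: [0.226, 0.974, 0.0, 0.0]
contact_force: [0.3, -0.5, 0.8]
opening: 0.47
finger_force: 0.0
```

Emit:
{"method": "drive_tool", "body": {
  "moves": [
    [[0, 0, -0.17], [0, 0, 0], 0.04],
    [[0, 0, -0.17], [0, 0, 0], 0.04],
    [[0, 0, -0.17], [0, 0, 0], 0.04],
    [[0, 0, 0], [-0.024, 0.048, 0.02], 0.04],
    [[0, 0, 0], [-0.024, 0.048, 0.02], 0.04]
  ]
}}

```text
time: 21.98
eef_pos: [0.4857, 0.0268, 0.2617]
tcp_rot: [-0.023, 1.0, -0.0, 0.001]
contact_force: [0.4, -0.4, 0.6]
opening: 0.471
finger_force: 0.0
```

Emit:
{"method": "drive_tool", "body": {
  "moves": [
    [[0, 0, 0], [-0.024, 0.048, 0.02], 0.04],
    [[0, 0, 0], [-0.024, 0.048, 0.03], 0.04],
    [[0, 0, 0], [-0.024, 0.048, 0.03], 0.04],
    [[0, 0, 0], [0, 0, 0.02], 0.04],
    [[0, 0, 0], [0, 0, 0], 0.04]
  ]
}}

```text
time: 22.6
eef_pos: [0.5485, 0.1732, 0.1592]
tcp_rot: [-0.024, 1.0, -0.0, -0.002]
contact_force: [0.3, -0.5, 0.3]
opening: 0.47
finger_force: 0.0
```

Run:
```python
from h import *
s=state();print(s['time'],s['eef_pos'],s['qpos']);print(delta([.5507,.1754,.060],yawdown(np.pi+.05)))
```

```text
22.6 [0.54848484 0.17323713 0.15917438] [ 1.29722717e-01  1.61120412e-01  1.89661308e+00 -3.40104290e-04
  1.08859872e+00 -1.48940955e+00]
(array([-0.0028,  0.0021,  0.0992]), array([-0.0007, -0.0047, -0.0015]))
```

Emit:
{"method": "drive_tool", "body": {
  "moves": [
    [[0, 0, 0], [-0.0025, 0.002, 0.03], 0.04],
    [[0, 0, 0], [0, 0, 0.02], 0.04],
    [[0, 0, 0], [0, 0, 0], 0.04]
  ]
}}

```text
time: 22.98
eef_pos: [0.5513, 0.1747, 0.1102]
tcp_rot: [-0.023, 1.0, -0.0, -0.002]
contact_force: [-0.3, 0.1, 0.1]
opening: 0.468
finger_force: 0.0
```

Run:
```python
from h import *
print(delta([.5507,.1754,.060],yawdown(np.pi+.05)))
```

```text
(array([0.0004, 0.0007, 0.0502]), array([-0.0004, -0.0032, -0.0032]))
```

Emit:
{"method": "drive_tool", "body": {
  "moves": [
    [[0, 0, 0], [0, 0.0005, 0.03], 0.04],
    [[0, 0, 0], [0, 0, 0.02], 0.04],
    [[0, 0, 0], [0, 0, 0], 0.04],
    [[0, 0, 0], [0, 0, 0], 0.03],
    [[0, 0, 0], [0, 0, 0], 0.008]
  ],
  "grip_force": 30
}}

```text
time: 23.6
eef_pos: [0.5534, 0.1764, 0.0627]
tcp_rot: [-0.024, 1.0, 0.0, 0.001]
contact_force: [-0.1, -0.3, -0.2]
opening: 0.15
finger_force: 0.0
```

Emit:
{"method": "drive_tool", "body": {
  "moves": [
    [[0, 0, 0], [0, 0, 0], 0.008],
    [[0, 0, 0], [0, 0, 0], 0.008],
    [[0, 0, 0], [0, 0, 0], 0.008],
    [[0, 0, 0], [0, 0, 0], 0.008]
  ]
}}

```text
time: 24.1
eef_pos: [0.5534, 0.1765, 0.0627]
tcp_rot: [-0.024, 1.0, 0.0, 0.001]
contact_force: [-0.4, 0.3, 5.9]
opening: 0.135
finger_force: 32.3
```

Run:
```python
from h import *
s=state();print(s['time'],s['eef_pos'],s['contact_force'],s['opening']*.0854,s['finger_force'],s['wrist_torque']);print(delta([.5507,.1754,.060],yawdown(np.pi+.05)))
```

```text
24.1 [0.55342952 0.17653069 0.06274521] [-0.42113665  0.2615376   5.92995775] 0.011536063523610932 32.29491055011749 [-0.06907518  0.14371884  0.02751611]
(array([ 0.0028, -0.001 ,  0.0027]), array([ 0.0002,  0.0023, -0.0017]))
```

Run:
```python
from h import *
c=snap('top')
g=np.mean([cv2.imread(f'pics/{f}').astype(float).mean(2) for f in('top0.png','top1.png')],0)
print(g[228:258,255:264].astype(int))
# model outline pixels for candidate centres, yaw .05
for x in(.5507,.5535):
    for y in(.1754,.1765):
        u=np.array([np.cos(.05),np.sin(.05),0]);v=np.array([-u[1],u[0],0]);o=np.array([x,y,.078])
        print(x,y,'+x end',proj(c,o+.023*u)[0].round(1),'-x end',proj(c,o-.023*u)[0].round(1),'-x end foot',proj(c,o-.023*u-[0,0,.042])[0].round(1),'+y',proj(c,o+.006*v)[0].round(1),'-y',proj(c,o-.006*v)[0].round(1))
print('holder edges x +-35mm', proj(c,[[.5507+.035,.175,.036],[.5507-.035,.175,.036],[.5507,.2,.036],[.5507,.15,.036]]).round(1)); print(g[225:268,262].astype(int)); print(g[250,246:278].astype(int))
```

```text
[[103 114 132 155 175 187 197 203 208]
 [ 86  83  85  98 110 127 147 165 179]
 [ 91  91  88  86  85  85  93 102 112]
 [ 90  92  93  91  90  90  88  84  79]
 [ 88  89  87  85  86  89  86  85  82]
 [ 78  74  74  71  71  71  70  66  64]
 [ 55  53  63  69  73  69  62  49  46]
 [ 41  58  92 120 130 119  89  54  40]
 [ 43  73 129 168 180 166 116  60  41]
 [ 42  79 138 178 192 176 124  66  39]
 [ 46  79 139 179 191 176 127  70  44]
 [ 47  80 142 181 192 178 127  69  40]
 [ 47  83 144 181 194 177 127  66  39]
 [ 48  81 143 183 194 178 129  68  38]
 [ 44  82 143 180 196 179 130  70  36]
 [ 46  79 142 181 197 181 133  70  38]
 [ 44  79 142 181 196 180 129  69  41]
 [ 45  80 138 182 195 173 122  65  39]
 [ 46  78 139 182 195 178 126  69  41]
 [ 46  78 135 180 195 175 124  69  41]
 [ 44  71 126 177 196 185 134  75  41]
 [ 46  66 124 175 198 189 142  81  44]
 [ 42  64 112 164 184 174 131  76  43]
 [ 41  52  82 117 130 120  92  64  45]
 [ 45  47  53  69  76  74  62  57  50]
 [ 45  44  45  48  55  57  54  51  48]
 [ 44  43  45  46  48  47  49  46  48]
 [ 43  43  44  46  47  45  47  47  47]
 [ 40  4
[... 224 characters left out ...]
 end [258.8 251.5] -x end foot [260.4 253.6] +y [256.4 243.3] -y [260.7 243.1]
0.5535 0.1754 +x end [258.8 233.9] -x end [259.2 250.5] -x end foot [260.8 252.6] +y [256.8 242.3] -y [261.2 242.1]
0.5535 0.1765 +x end [258.4 233.9] -x end [258.8 250.4] -x end foot [260.4 252.6] +y [256.4 242.3] -y [260.8 242.1]
holder edges x +-35mm [[261.  233.3]
 [260.4 257.9]
 [251.8 245.5]
 [269.6 245.6]]
[209 208 209 203 165 102  84  85  66  49  54  60  66  70  69  66  68  70
  70  69  65  69  69  75  81  76  64  57  51  46  47  40  44  25  51  81
  95  93  91  91  95  94  94]
[ 72  75  74  73  75  68  53  40  39  42  64 112 164 184 174 131  76  43
  38  42  47  44  42  39  38  53  78  90  91  92  93  90]
```

Emit:
{"method": "drive_tool", "body": {
  "moves": [
    [[0, 0, 0], [0, 0, 0], 0.005],
    [[0, 0, 0], [0, 0, -0.03], 0.005],
    [[0, 0, 0], [0, 0, -0.05], 0.005],
    [[0, 0, 0], [0, 0, -0.055], 0.005],
    [[0, 0, 0], [0, 0, -0.055], 0.005]
  ],
  "grip_force": 60
}}

```text
time: 24.78
eef_pos: [0.5515, 0.1762, 0.2518]
tcp_rot: [-0.024, 1.0, -0.0, -0.001]
contact_force: [0.8, 0.1, -0.9]
opening: 0.131
finger_force: 59.1
```

Emit:
{"method": "drive_tool", "body": {
  "moves": [
    [[0, 0, 0], [0, 0, -0.04], 0.005],
    [[0, 0, -0.06], [0, 0, 0], 0.005],
    [[0, 0, 0], [0, 0, 0], 0.005]
  ]
}}

```text
time: 25.15
eef_pos: [0.552, 0.1763, 0.2908]
tcp_rot: [-0.054, 0.999, -0.0, -0.001]
contact_force: [0.3, -0.1, -1.9]
opening: 0.129
finger_force: 59.2
```

Emit:
{"method": "drive_tool", "body": {
  "moves": [
    [[0, 0, 0], [0.009, -0.051, 0], 0.005],
    [[0, 0, 0], [0.009, -0.051, 0], 0.005],
    [[0, 0, 0], [0.009, -0.051, 0], 0.005],
    [[0, 0, 0], [0.009, -0.051, 0], 0.005],
    [[0, 0, 0], [0.009, -0.051, 0], 0.005]
  ]
}}

```text
time: 25.78
eef_pos: [0.5342, -0.0834, 0.2895]
tcp_rot: [-0.054, 0.999, 0.001, -0.001]
contact_force: [-0.0, 0.0, -1.2]
opening: 0.127
finger_force: 59.2
```

Emit:
{"method": "drive_tool", "body": {
  "moves": [
    [[0, 0, 0], [0.009, -0.051, 0], 0.005],
    [[0, 0, 0], [0.009, -0.051, 0], 0.005],
    [[0, 0, 0], [0.01, -0.051, 0], 0.005],
    [[0, 0, 0], [0, 0, 0.06], 0.005],
    [[0, 0, 0], [0, 0, 0.04], 0.005]
  ]
}}

```text
time: 26.4
eef_pos: [0.5219, -0.2371, 0.187]
tcp_rot: [-0.053, 0.999, 0.002, -0.002]
contact_force: [-0.0, -0.6, -1.8]
opening: 0.128
finger_force: 59.4
```

Emit:
{"method": "drive_tool", "body": {
  "moves": [
    [[0, 0, 0], [0, 0, 0], 0.005],
    [[0, 0, 0], [0, 0, 0], 0.005]
  ]
}}

```text
time: 26.65
eef_pos: [0.5245, -0.2374, 0.1924]
tcp_rot: [-0.054, 0.999, -0.0, 0.0]
contact_force: [-0.2, -0.7, -1.4]
opening: 0.13
finger_force: 59.3
```

Run:
```python
from h import *
s=state();print(s['time'],s['eef_pos'],s['qpos'],s['opening']*.0854);print(delta([.5245,-.2369,.1567],yawdown(np.pi+.108)))
b=snap('scene'); cv2.imwrite('pics/k1.png',cv2.resize(b['image'][200:290,180:280],(800,720)[:2],interpolation=2)[:600,:,::-1])
```

```text
26.65 [ 0.5244873  -0.2373639   0.19241033] [-6.01152355e-01  1.21484351e-01  1.87529415e+00 -1.83097316e-05
  1.14362058e+00 -2.27999771e+00] 0.011060656495679569
(array([-0.    ,  0.0005,  0.0357]), array([-0.0008,  0.0009,  0.0001]))
```

View pics/k1.png

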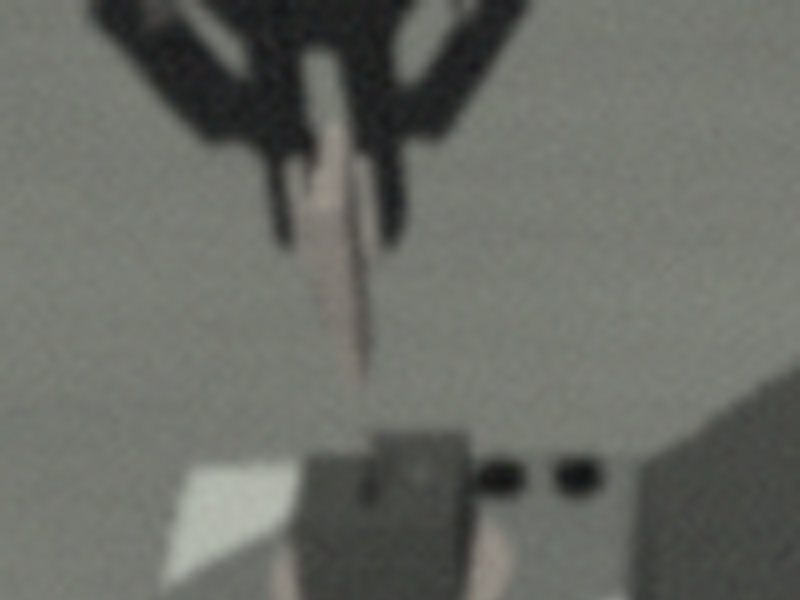

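Run:
```python
from h import *
c=snap('scene'); cs=[snap('scene')['image'].astype(float).mean(2) for _ in range(4)]; g=np.mean(cs,0)
kc=np.array([.5221,-.2371,.1924-.0567]); u=np.array([np.cos(.108),np.sin(.108),0]); v=np.array([-u[1],u[0],0])
for n,o,h in(('blade near edge z0',kc+.014*u,.003),('blade near z20',kc+.014*u+[0,0,.02],.003),('bow near z40',kc+.023*u+[0,0,.04],.006)):
    print(n,proj(c,[o-h*v,o+h*v]).round(2).tolist())
sc=np.array([.5221,-.2377,.094]); print('slot near end',proj(c,[sc+.0155*u-.00425*v,sc+.0155*u+.00425*v]).round(2).tolist(),'far',proj(c,[sc-.0155*u-.00425*v,sc-.0155*u+.00425*v]).round(2).tolist())
b=np.array([.5221,-.2377,.094]);print('boss near corners',proj(c,[b+.025*u-.025*v,b+.025*u+.025*v,b-.025*u+.025*v]).round(2).tolist())
for r in range(226,270,2): print(r,g[r,212:244].astype(int).tolist())
```

```text
blade near edge z0 [[222.36, 247.84], [224.85, 247.78]]
blade near z20 [[221.48, 240.83], [224.0, 240.78]]
bow near z40 [[218.87, 235.79], [223.96, 235.68]]
slot near end [[223.31, 262.44], [226.79, 262.37]] far [[224.76, 255.27], [228.18, 255.19]]
boss near corners [[214.33, 264.87], [234.9, 264.44], [236.89, 252.87]]
226 [112, 86, 57, 63, 105, 122, 127, 128, 126, 125, 113, 91, 92, 112, 101, 61, 36, 44, 76, 106, 117, 117, 116, 116, 116, 118, 117, 118, 118, 117, 117, 117]
228 [116, 99, 64, 55, 89, 116, 119, 120, 122, 121, 111, 90, 87, 115, 112, 70, 43, 59, 97, 112, 117, 117, 116, 117, 115, 116, 118, 117, 119, 117, 117, 115]
230 [118, 114, 98, 86, 98, 116, 116, 119, 121, 120, 113, 94, 86, 115, 116, 90, 82, 95, 112, 117, 118, 117, 116, 117, 117, 116, 119, 118, 117, 117, 118, 116]
232 [118, 118, 117, 117, 118, 117, 114, 116, 119, 120, 118, 102, 85, 102, 112, 109, 114, 118, 118, 117, 118, 117, 118, 118, 118, 118, 117, 117, 117, 118, 119, 118]
234 [119, 118, 118, 120, 119, 118, 117, 118, 119, 120, 119, 108, 88, 93, 111, 117, 118, 117, 118, 118, 118, 119, 118, 118, 118, 119, 119, 118, 119,
[... 1935 characters left out ...]
60 [176, 175, 175, 173, 162, 116, 80, 70, 70, 71, 70, 69, 68, 57, 49, 59, 63, 67, 70, 73, 74, 75, 81, 73, 66, 56, 45, 42, 31, 25, 24, 26]
262 [178, 178, 176, 169, 142, 98, 74, 71, 70, 71, 72, 69, 64, 54, 49, 59, 65, 69, 70, 70, 70, 71, 70, 70, 66, 51, 51, 69, 79, 79, 77, 79]
264 [178, 177, 169, 149, 111, 81, 70, 70, 70, 70, 70, 71, 69, 68, 68, 70, 68, 68, 70, 68, 69, 70, 70, 70, 58, 45, 47, 75, 107, 110, 108, 107]
266 [167, 152, 128, 105, 83, 70, 66, 65, 64, 65, 65, 65, 66, 65, 64, 63, 65, 63, 64, 64, 64, 63, 64, 64, 56, 47, 51, 86, 124, 130, 124, 113]
268 [115, 110, 110, 113, 95, 73, 67, 64, 63, 64, 63, 64, 61, 64, 64, 63, 62, 63, 64, 65, 64, 64, 62, 63, 60, 49, 65, 107, 131, 138, 136, 127]
```

Emit:
{"method": "drive_tool", "body": {
  "moves": [
    [[0, 0, 0], [0, 0.0014, 0.02], 0.005],
    [[0, 0, 0], [0, 0, 0.014], 0.005],
    [[0, 0, 0], [0, 0, 0], 0.005],
    [[0, 0, 0], [0, 0, 0.004], 0.005],
    [[0, 0, 0], [0, 0, 0], 0.005]
  ]
}}

```text
time: 27.58
eef_pos: [0.5238, -0.2359, 0.1534]
tcp_rot: [-0.054, 0.999, -0.0, -0.0]
contact_force: [-0.4, -0.8, -1.4]
opening: 0.131
finger_force: 59.3
```

```bash
cat > kk.py <<'E'
from h import *
s=state();print(round(s['time'],2),s['eef_pos'].round(4) if hasattr(s['eef_pos'],'round') else s['eef_pos'],'F',np.round(s['contact_force'],1),'tq',np.round(s['wrist_torque'],2),'rot',delta([0,0,0],yawdown(np.pi+.108))[1],round(s['opening']*.0854,4),round(s['finger_force'],1))
E
python3 kk.py
```

```text
27.57 [ 0.5238 -0.2359  0.1534] F [-0.4 -0.8 -1.4] tq [-0.01 -0.   -0.01] rot [-0.     -0.      0.0001] 0.0112 59.3
```

Emit:
{"method": "drive_tool", "body": {
  "moves": [
    [[0, 0, 0], [0, 0, 0.002], 0.005],
    [[0, 0, 0], [0, 0, 0.002], 0.005],
    [[0, 0, 0], [0, 0, 0.001], 0.005],
    [[0, 0, 0], [0, 0, 0], 0.005]
  ]
}}

```text
time: 28.08
eef_pos: [0.5237, -0.2357, 0.1483]
tcp_rot: [-0.054, 0.999, 0.0, -0.0]
contact_force: [0.1, 0.2, -1.6]
opening: 0.132
finger_force: 59.3
```

```bash
python3 kk.py
```

```text
28.07 [ 0.5237 -0.2357  0.1483] F [ 0.1  0.2 -1.6] tq [-0.   -0.02  0.01] rot [ 0.0001 -0.0001  0.0002] 0.0113 59.3
```

Emit:
{"method": "drive_tool", "body": {
  "moves": [
    [[0, 0, 0], [0, 0, 0.002], 0.005],
    [[0, 0, 0], [0, 0, 0.002], 0.005],
    [[0, 0, 0], [0, 0, 0], 0.005]
  ]
}}

```text
time: 28.45
eef_pos: [0.5236, -0.2357, 0.144]
tcp_rot: [-0.054, 0.999, 0.0, -0.0]
contact_force: [0.1, -0.8, -2.2]
opening: 0.13
finger_force: 59.3
```

```bash
python3 kk.py
```

```text
28.45 [ 0.5236 -0.2357  0.144 ] F [ 0.1 -0.8 -2.2] tq [ 0.04  0.02 -0.04] rot [ 0.0004 -0.0005  0.0002] 0.0111 59.3
```

Emit:
{"method": "drive_tool", "body": {
  "moves": [
    [[0, 0, 0], [0, 0, 0.004], 0.005],
    [[0, 0, 0], [0, 0, 0.004], 0.005],
    [[0, 0, 0], [0, 0, 0.004], 0.005],
    [[0, 0, 0], [0, 0, 0], 0.005]
  ]
}}

```text
time: 28.95
eef_pos: [0.5234, -0.2355, 0.1317]
tcp_rot: [-0.054, 0.999, 0.0, -0.001]
contact_force: [0.9, 0.5, -0.9]
opening: 0.126
finger_force: 59.3
```

```bash
python3 kk.py
```

```text
28.95 [ 0.5234 -0.2355  0.1317] F [ 0.9  0.5 -0.9] tq [-0.    0.04 -0.03] rot [ 0.0008 -0.001   0.0002] 0.0108 59.3
```

Emit:
{"method": "drive_tool", "body": {
  "moves": [
    [[0, 0, 0], [0, 0, 0.004], 0.005],
    [[0, 0, 0], [0, 0, 0.003], 0.005],
    [[0, 0, 0], [0, 0, 0.002], 0.005],
    [[0, 0, 0], [0, 0, 0.001], 0.005],
    [[0, 0, 0], [0, 0, 0], 0.005]
  ]
}}

```text
time: 29.58
eef_pos: [0.5238, -0.2358, 0.1223]
tcp_rot: [-0.054, 0.999, 0.0, -0.0]
contact_force: [-0.1, 0.1, -0.8]
opening: 0.132
finger_force: 59.3
```

```bash
python3 kk.py
```

```text
29.57 [ 0.5238 -0.2358  0.1223] F [-0.1  0.1 -0.8] tq [ 0.05  0.02 -0.01] rot [ 0.     -0.0001  0.0003] 0.0113 59.3
```

Emit:
{"method": "drive_tool", "body": {
  "moves": [
    [[0, 0, 0], [0, 0, 0.0015], 0.005],
    [[0, 0, 0], [0, 0, 0], 0.005],
    [[0, 0, 0.15], [0, -0.0003, 0], 0.005],
    [[0, 0, 0.15], [0, -0.0003, 0], 0.005],
    [[0, 0, 0], [0, 0, 0], 0.005]
  ]
}}

```text
time: 30.2
eef_pos: [0.5238, -0.2358, 0.1209]
tcp_rot: [0.095, 0.995, 0.001, -0.0]
contact_force: [0.4, 2.1, 0.2]
opening: 0.131
finger_force: 59.4
```

```bash
python3 kk.py
```

```text
30.2 [ 0.5238 -0.2358  0.1209] F [0.4 2.1 0.2] tq [ 0.42 -0.02  0.05] rot [ 1.200e-03 -2.000e-04 -2.981e-01] 0.0112 59.4
```

Emit:
{"method": "drive_tool", "body": {
  "moves": [
    [[0, 0, 0.15], [0, -0.0003, 0], 0.005],
    [[0, 0, 0.15], [0, -0.0003, 0], 0.005],
    [[0, 0, 0.15], [0, -0.0003, 0], 0.005],
    [[0, 0, 0], [0, 0, 0], 0.005]
  ]
}}

```text
time: 30.7
eef_pos: [0.5236, -0.2362, 0.1209]
tcp_rot: [0.314, 0.95, 0.001, -0.0]
contact_force: [0.1, 4.4, 1.3]
opening: 0.134
finger_force: 59.5
```

```bash
python3 kk.py
```

```text
30.7 [ 0.5236 -0.2362  0.1209] F [0.1 4.4 1.3] tq [ 0.94 -0.18  0.03] rot [ 2.100e-03 -6.000e-04 -7.463e-01] 0.0114 59.5
```

Emit:
{"method": "drive_tool", "body": {
  "moves": [
    [[0, 0, 0], [0.0006, 0.0008, 0], 0.005],
    [[0, 0, 0.15], [0, 0, 0], 0.005],
    [[0, 0, 0.15], [0, 0, 0], 0.005],
    [[0, 0, 0.15], [0, 0, 0], 0.005],
    [[0, 0, 0], [0, 0, 0], 0.005]
  ]
}}

```text
time: 31.32
eef_pos: [0.5236, -0.2365, 0.1209]
tcp_rot: [0.518, 0.856, -0.0, 0.0]
contact_force: [0.4, 1.2, 0.0]
opening: 0.132
finger_force: 59.4
```

```bash
python3 kk.py
```

```text
31.32 [ 0.5236 -0.2365  0.1209] F [0.4 1.2 0. ] tq [ 0.34 -0.23 -0.01] rot [-7.0000e-04  8.0000e-04 -1.1963e+00] 0.0113 59.4
```

Emit:
{"method": "drive_tool", "body": {
  "moves": [
    [[0, 0, 0.15], [0, 0, 0], 0.005],
    [[0, 0, 0.1], [0, 0, 0], 0.005],
    [[0, 0, 0.05], [0, 0, 0], 0.005],
    [[0, 0, 0], [0, 0, 0], 0.005]
  ]
}}

```text
time: 31.82
eef_pos: [0.5235, -0.2366, 0.1209]
tcp_rot: [0.64, 0.769, -0.0, 0.0]
contact_force: [0.8, 1.3, -0.6]
opening: 0.131
finger_force: 59.4
```

```bash
python3 kk.py
```

```text
31.82 [ 0.5235 -0.2366  0.1209] F [ 0.8  1.3 -0.6] tq [ 0.29 -0.07  0.14] rot [-8.0000e-04  7.0000e-04 -1.4958e+00] 0.0112 59.4
```

Emit:
{"method": "drive_tool", "body": {
  "moves": [
    [[0, 0, 0.05], [0, 0, 0], 0.005],
    [[0, 0, 0.04], [0, 0, 0], 0.005],
    [[0, 0, 0], [0, 0, 0], 0.005]
  ]
}}

```text
time: 32.2
eef_pos: [0.5235, -0.2366, 0.121]
tcp_rot: [0.671, 0.741, -0.001, 0.0]
contact_force: [1.5, 1.2, -1.1]
opening: 0.132
finger_force: 76.8
```

```bash
python3 kk.py
```

```text
32.2 [ 0.5235 -0.2366  0.121 ] F [ 1.5  1.2 -1.1] tq [ 0.36 -0.11  1.67] rot [-2.7000e-03  9.0000e-04 -1.5804e+00] 0.0112 76.8
```

The torque jumped to 1.7 N m, so the switch is at its stop. I'll back off a little to relax it, release, and lift straight up.

Emit:
{"method": "drive_tool", "body": {
  "moves": [
    [[0, 0, -0.07], [0, 0, 0], 0.005],
    [[0, 0, 0], [0, 0, 0], 0.005],
    [[0, 0, 0], [0, 0, 0], 0.03],
    [[0, 0, 0], [0, 0, 0], 0.03],
    [[0, 0, 0], [0, 0, 0], 0.03]
  ]
}}

```text
time: 32.83
eef_pos: [0.5236, -0.2365, 0.1211]
tcp_rot: [0.649, 0.761, 0.0, 0.0]
contact_force: [-0.2, 0.3, -0.7]
opening: 0.349
finger_force: 0.0
```

Emit:
{"method": "drive_tool", "body": {
  "moves": [
    [[0, 0, 0], [0, 0, -0.02], 0.03],
    [[0, 0, 0], [0, 0, -0.05], 0.03],
    [[0, 0, 0], [0, 0, -0.055], 0.03],
    [[0, 0, 0], [0, 0, -0.055], 0.03],
    [[0, 0, 0], [0, 0, 0], 0.03]
  ]
}}

```text
time: 33.45
eef_pos: [0.5258, -0.2377, 0.3098]
tcp_rot: [0.649, 0.761, 0.001, 0.007]
contact_force: [0.7, 0.5, -0.2]
opening: 0.349
finger_force: 0.0
```

Emit:
{"method": "drive_tool", "body": {
  "moves": [
    [[0, 0, 0], [0.05, -0.03, 0], 0.03],
    [[0, 0, 0], [0.05, -0.03, 0], 0.03],
    [[0, 0, 0], [0.05, -0.03, 0], 0.03],
    [[0, 0, 0], [0.05, -0.03, 0], 0.03],
    [[0, 0, 0], [0.05, 0, 0], 0.03]
  ]
}}

```text
time: 34.08
eef_pos: [0.3635, -0.0072, 0.3006]
tcp_rot: [0.65, 0.76, 0.0, 0.0]
contact_force: [0.9, 0.6, 0.4]
opening: 0.352
finger_force: 0.0
```

```bash
python3 kk.py
python3 - <<'E'
from h import *
a=snap('top'); b=snap('scene')
A=cv2.resize(a['image'][215:290,310:435],(800,480)[:2],interpolation=2)
A=cv2.resize(a['image'][205:305,305:445],(420,300),interpolation=2);B=cv2.resize(b['image'][190:300,200:340],(380,300),interpolation=2)
cv2.imwrite('pics/f1.png',np.hstack([A,B])[:,:,::-1])
E
```

```text
34.08 [ 0.3635 -0.0072  0.3006] F [0.9 0.6 0.4] tq [ 0.   -0.02  0.03] rot [ 3.0000e-04  8.0000e-04 -1.5222e+00] 0.03 0.0
```

View pics/f1.png

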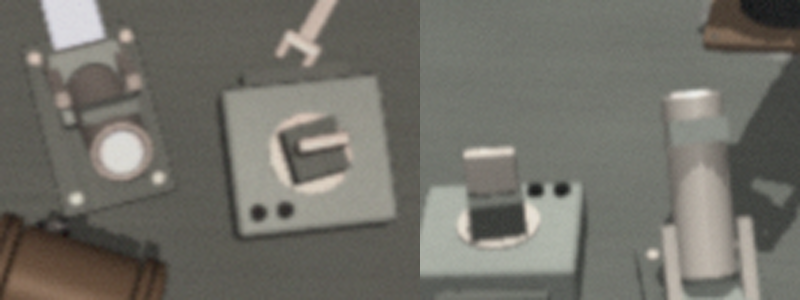

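The final view shows the stack seated about flush at (120,150). The key is fully in the boss at (322,143) and has been turned about 80°. The arm is clear of everything, so I'm handing in.

```bash
python3 -c "
from plant import ctrl
print(ctrl.sign_off())"
```

```text
the job is handed in; nothing more can be done
None
```

I handed the job in at 34 s of the 72 s allowed: both thin slugs are pushed home against the stop, and the key is fully in the switch, turned clockwise to its stop and released. The sign-off did not return a verdict.

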